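# Repaired phones out of the drawer and onto the leaning rack

### The arm

A 6-joint arm with a two-finger parallel gripper is mounted at the origin on the work surface. World frame = base frame: x ahead of the robot, y to its left, z up, the work surface at z = 0. Lengths are in m, angles in rad, forces in N, time in s.
With the tool pointing down it reaches from about 0.375 to 0.975 m from the base axis. Payload 3.8 kg.
Tool frame: the origin (TCP) lies midway between the tips of the shut fingers; the grasp point (between the pads) lies 19 mm behind it; z points along the fingers, y is the direction in which the jaws open and shut (so a half turn about z gives the same grasp; the last joint's range is limited). The gripper opens to 88 mm and grips with 3 to 60 N. Pads are 18 mm wide; open, the fingers measure 123 mm over their backs; the gripper's body (75 mm by 187 mm) begins 45 mm behind the grasp point.
Start: joints at [-1.166, 0.264, 1.604, -0, 1.274, -0.037], TCP at [0.289, -0.61, 0.239] pointing down, gripper open.
Joint ranges: [-2.63, 2.63], [-0.94, 2.18], [0.31, 2.57], [-1.31, 4.45], [0, 2.66], [-2.55, 2.55]. Speed limits (rad/s): [2.57, 2.57, 3.14, 3.14, 3.14, 3.14].

### API

Orientations are given as a unit quaternion [w, x, y, z].
In Python, from rig import read_state, imaging, ticket, nets gives the robot as it stands.
- The arm moves only by the tool play_rows, never from a script. Its argument "deltas" is a list that holds one entry, the list of rows, each a list of 7 numbers: the shift along the tool's x, y, z in cm, then the turn, a rotation vector about the tool's x, y, z in degrees, then the closure, from 0 (fully open) to 1 (shut). A call has 1 to 12 rows; each row shifts and turns the commanded pose from where the row before left it, along the tool's axes as they then stand; what a row does not reach is not made up. A row lasts 1/12 s, in which the tool goes at most 41.7 mm and 7.16 degrees, less where a joint would pass 70% of its speed; a pose out of reach is approached as far as the arm can. A call with a gripper value outside its range is refused whole. The fingers move at their own pace and stop on an object; "newtons" is the grip in N (left out, the last holds). Time passes only in rows, so rows that do not move let the fingers close. It gives the time, the measured TCP pose, the force and the opening at its end, in the units of the state.
- read_state(): the state, without advancing time (a new reading comes with each control period).
- imaging.camera(name): name is "scene" or "top"; returns the picture (420x560x3 uint8, red, green, blue); there is no depth.
- imaging.get_calibration(name): a dict with "fovy" (degrees; the focal length in pixels is half the picture's height over the tangent of half this angle, whatever the lens; pixels are square), "cx", "cy" (the principal point, pixels), "cam_to_world" (4x4, takes a point from camera to world coordinates). Camera axes: x right, y down, z forward; pixel columns grow to the right and rows downward; lengths in m; the calibration is good to about 2 mm. A picture is of the moment at which its call begins. get_calibration takes no time and is no camera call.
- ticket.job_done(): hands the job in, once; it reports no verdict.
Trained networks look in the newest picture that a camera, given by its name, has taken for a name from the list of things; names that differ only in an ending like _2 or _b are one class to them, and where a whole thing is asked for, a point or a joint stands for the part that bears it (a point fixed in the world has none). Each returns a list of dicts, best first, with "conf" (0 to 1); they miss things now and then, are a little off and sometimes report something else, mostly with a low value. They report only what shows in the picture. A call takes as long as a camera call. They do not tell look-alikes from the thing itself.
- nets.outline_of(camera, thing): "pixels" (420x560 bool, what is visible of it) and "at" ([column, row] in pixels, amid what is visible of it).
The state is a dict: "time": time; "joint_pos": joint angles; "dq": joint speeds; "joint_torque": joint torques, N m; "eef_pos": TCP position; "tcp_rot": TCP orientation; "force": force on the tool from outside, world axes, zero at the start; "moment": the same for the moment, N m; "opening": finger opening in m.
Only numpy, scipy, OpenCV 4.12 (cv2) and the standard library are available. Lean on these libraries where they do the work, as an engineer would, in place of code of your own. Each camera call takes 0.05 s, during which the arm holds its last target.

### The job

Pull the parts drawer out as far as it goes, take out every repaired phone and lean each one in a row of its own on the rack: its long edge down on the base plate behind the rubber lip, centred, tipped back against the two steel prongs. Put both screw tins upright in the drawer's open bay, then, once phones and tins are all in place, push the drawer fully shut; leave the solder spool, flux jar and pen cup alone.

Things in the scene. Friction and masses are not known exactly. Their poses are not given: they have to be found in the camera images.
- drawer (a joint): how far the drawer is out: 0 = shut, 0.17 m = at its stop; it slides towards the cabinet's own -x (a stiff 2 N or so).
- cabinet: low grey one-drawer cabinet, fixed, 185 (x) x 320 (y) x 105 mm high. Origin: on the bench, middle of the front face; x points into the cabinet. The drawer's aluminium front, 14 mm thick, stands before that face, top at 95 mm. A pale foam insert (top at 53 mm) has four 14 x 155 mm phone slots along x, floors at 15 mm, at y = -18, 30, 78, 126 mm.
- handle (a point): middle of the drawer's bar handle, 75 mm above the bench: a round dark bar about 10 mm thick, 110 mm long, along the cabinet's y, 35 mm off the drawer front (moves with the drawer).
- bay (a point): centre of the floor of the open bay of the drawer, 33 mm above the bench; the bay is 155 (x) x 100 (y) mm, and its side walls rise 20 mm to the foam's top (moves with the drawer; axes as the cabinet's).
- rack: fixed leaning rack: aluminium base plate 205 (x) x 175 (y) x 12 mm with three rows, 62 mm apart along its x. Each row has a rubber lip 8 mm high along y in front; behind it two steel prongs 8 mm thick at y = +-45 mm slope back (top towards +x) 0.31 rad from vertical, 58 mm tall. Origin on the bench.
- place0 (a point): front row of the rack: point on the base plate's top (12 mm above the bench) where the prongs' front line meets the plate, midway between the prongs; a well leaned phone has its lower back edge here, lying along the rack's y. The lip's inner face is 17 mm in front (-x).
- place1 (a point): middle row of the rack: point on the base plate's top (12 mm above the bench) where the prongs' front line meets the plate, midway between the prongs; a well leaned phone has its lower back edge here, lying along the rack's y. The lip's inner face is 17 mm in front (-x).
- place2 (a point): back row of the rack: point on the base plate's top (12 mm above the bench) where the prongs' front line meets the plate, midway between the prongs; a well leaned phone has its lower back edge here, lying along the rack's y. The lip's inner face is 17 mm in front (-x).
- phone0: repaired phone, a dark slab 140 mm long (own x) by 10 mm thick (own y) by 70 mm (own z), 0.19 kg, both ends and faces alike for this job. At the start it stands on a long edge in a slot of the drawer, z up, long side along the drawer's pull, its upper 32 mm clear of the foam. Origin: middle of its lower 140 x 10 face. May be absent (None from the start).
- phone1: repaired phone, a dark slab 140 mm long (own x) by 10 mm thick (own y) by 70 mm (own z), 0.19 kg, both ends and faces alike for this job. At the start it stands on a long edge in a slot of the drawer, z up, long side along the drawer's pull, its upper 32 mm clear of the foam. Origin: middle of its lower 140 x 10 face. May be absent (None from the start).
- phone2: repaired phone, a dark slab 140 mm long (own x) by 10 mm thick (own y) by 70 mm (own z), 0.19 kg, both ends and faces alike for this job. At the start it stands on a long edge in a slot of the drawer, z up, long side along the drawer's pull, its upper 32 mm clear of the foam. Origin: middle of its lower 140 x 10 face. May be absent (None from the start).
- phone3: repaired phone, a dark slab 140 mm long (own x) by 10 mm thick (own y) by 70 mm (own z), 0.19 kg, both ends and faces alike for this job. At the start it stands on a long edge in a slot of the drawer, z up, long side along the drawer's pull, its upper 32 mm clear of the foam. Origin: middle of its lower 140 x 10 face. May be absent (None from the start).
- tin0: round steel screw tin, closed, 46 mm diameter, 40 mm high, 0.11 kg, standing on the mat in front of the rack. Origin: centre of its underside.
- tin1: round steel screw tin, closed, 46 mm diameter, 40 mm high, 0.11 kg, standing on the mat in front of the rack. Origin: centre of its underside.
- spool: solder spool, 52 mm diameter, 42 mm high, not part of the job. Origin: underside.
- flux: flux jar, 44 mm diameter, 75 mm high, not part of the job. Origin: underside.
- pencup: clear cup, 72 mm diameter, 95 mm high, not part of the job. Origin: underside.
Mind the look-alikes: they are no part of the job. Leave any blue look-alike of the tin1 alone. Leave any orange look-alike of the tin0 alone.

How it is judged:
By the outcome, as a careful person would: the job done as asked, in the order asked, and still so for the second after the job is handed in, with the robot touching nothing.
Of phone0, phone1, phone2, phone3 only 2 to 3 are there at a start; the rules pass over those that are not, and their reading is None.
At some moment in a run one of tin0, tin1 may be knocked a few centimetres aside while the robot is not near it.
It also fails if it takes over 192 s, if anything falls off the work surface, if the arm or the gripper's body presses on something with over 40 N, if the wrist force passes 120 N, or if a joint passes its speed limit or range.

## Working session

There is one attempt and no reset: what is moved stays moved. The work goes in short steps, Python scripts to look and compute and a tool call to move; the robot and the scene stay as the last step left them, time stands still between calls to the robot, and variables do not carry over. Pictures are saved under pics/ and viewed, and the job is handed in when it is done.

Besides the shell and the picture viewer there is one more tool, called after "Call:" in YAML: its name, and indented under it one key for each argument. play_rows: Moves the arm, as the interface text tells. Its arguments: {"type":"object","properties":{"deltas":{"type":"array"},"newtons":{"type":"number"}},"required":["deltas"]}

```bash
ls; mkdir -p pics; python3 - <<'E'
from rig import read_state, imaging, ticket, nets
import cv2
print(read_state())
for n in("scene","top"):
    im=imaging.camera(n); cv2.imwrite(f"pics/{n}0.png",im[:,:,::-1])
    print(imaging.get_calibration(n))
E
```

```text
pics
{'time': 0.0, 'joint_pos': array([-1.16592359e+00,  2.64756873e-01,  1.60536363e+00, -8.10093342e-06,
        1.27370325e+00, -3.69422937e-02]), 'dq': array([ 9.48843339e-04, -1.35253639e-05, -1.16208197e-03,  1.10599394e-03,
        7.53172100e-04,  4.50177833e-04]), 'joint_torque': array([-1.29318272e-03, -5.02120006e+01, -3.56875813e+01,  7.27741281e-02,
        2.95114657e-02, -2.19896433e-04]), 'eef_pos': array([ 0.28830727, -0.60954532,  0.2373911 ]), 'tcp_rot': array([-1.09601899e-03,  9.75698133e-01,  2.19116199e-01, -2.07873338e-04]), 'force': array([-1.14888886, -0.58044198, -0.61443854]), 'moment': array([-0.02175552,  0.00529158, -0.00114423]), 'opening': 0.08840231371928178}
{'fovy': 50.55289577327311, 'cx': 277.7844135194441, 'cy': 207.07358700545385, 'cam_to_world': array([[-0.60539006,  0.41137773, -0.68137452,  1.4010768 ],
       [ 0.79580271,  0.32809363, -0.50897212,  0.60296993],
       [ 0.01417485, -0.85036635, -0.52600014,  0.71533333],
       [ 0.        ,  0.        ,  0.        ,  1.        ]])}
{'fovy': 47.980114091324054, 'cx': 272.1604118306909, 'cy': 214.9192068542038, 'cam_to_world': array([[ 0.01941782, -0.9878809 ,  0.15399442,  0.32766269],
       [-0.99978786, -0.01812739,  0.00977955, -0.01305971],
       [-0.00686951, -0.15415165, -0.98802332,  1.72091896],
       [ 0.        ,  0.        ,  0.        ,  1.        ]])}
```

View pics/scene0.png

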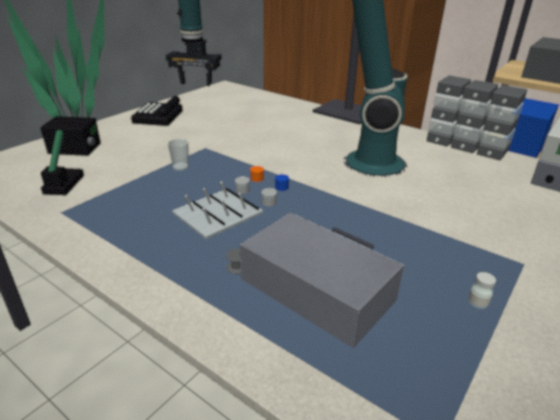

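View pics/top0.png

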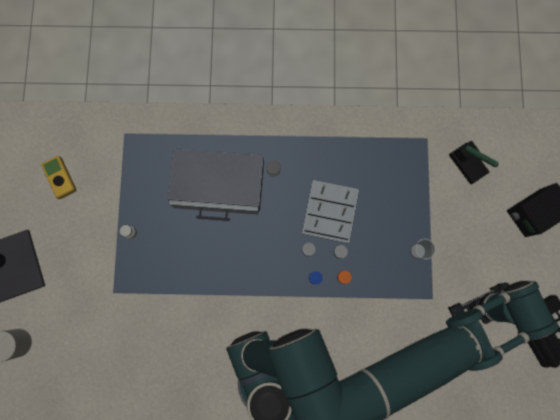

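```bash
cat > h.py <<'E'
import numpy as np, cv2
from rig import read_state, imaging, ticket, nets
from scipy.spatial.transform import Rotation as R
def cal(n):
    c=imaging.get_calibration(n); f=210/np.tan(np.radians(c['fovy'])/2); return c,f
def p2w(n,u,v,z):
    c,f=cal(n); T=c['cam_to_world']; d=T[:3,:3]@np.array([(u-c['cx'])/f,(v-c['cy'])/f,1]); o=T[:3,3]
    return o+d*(z-o[2])/d[2]
def w2p(n,P):
    c,f=cal(n); T=c['cam_to_world']; q=T[:3,:3].T@(np.asarray(P,float)-T[:3,3]); return np.array([c['cx']+f*q[0]/q[2],c['cy']+f*q[1]/q[2]])
def crop(im,x0,y0,x1,y1,s,fn):
    cv2.imwrite(fn,cv2.resize(im[y0:y1,x0:x1,::-1],None,fx=s,fy=s,interpolation=cv2.INTER_CUBIC))
E
python3 - <<'E'
from h import *
a=cv2.imread("pics/top0.png")[:,:,::-1]; b=cv2.imread("pics/scene0.png")[:,:,::-1]
crop(a,150,130,290,230,5,"pics/t_cab.png"); crop(a,290,165,450,300,5,"pics/t_rack.png"); crop(b,160,140,320,280,4,"pics/s_rack.png")
for n in["cabinet","handle","rack","tin0","tin1","spool","flux","pencup","phone0"]:
    for cam in("top",):
        r=nets.outline_of(cam,n)
        for d in r[:5]:
            m=d["pixels"]; rc=cv2.minAreaRect(np.argwhere(m)[:,::-1].astype(np.float32))
            print(n,cam,round(d["conf"],2),np.round(d["at"],1),m.sum(),np.round(rc[0],1),np.round(rc[1],1),round(rc[2],1))
E
```

```text
cabinet top 0.78 [215.  181.3] 5398 [215.5 184.6] [92.1 67.7] 3.4
handle top 0.66 [212.8 208.6] 824 [213.5 211.1] [88.6 17.4] 5.0
rack top 0.84 [325.7 210.9] 2603 [330.6 210.8] [48.2 55.1] 11.3
tin0 top 0.46 [316.6 275.5] 139 [315.5 277. ] [12. 13.] 90.0
tin0 top 0.43 [344.  277.8] 161 [344.  276.5] [13.4 13.4] 45.0
tin1 top 0.46 [316.6 275.5] 139 [315.5 277. ] [12. 13.] 90.0
tin1 top 0.43 [344.  277.8] 161 [344.  276.5] [13.4 13.4] 45.0
spool top 0.71 [272.7 165.2] 174 [273.5 168. ] [14. 13.] 90.0
flux top 0.72 [128.5 230.4] 182 [127.9 231.2] [17.  12.1] 26.6
pencup top 0.7 [423.6 248.3] 425 [422.5 248. ] [20. 25.] 90.0
phone0 top 0.52 [329.5 210.6] 2556 [331.1 210.4] [48.1 55.5] 10.5
```

View pics/t_cab.png

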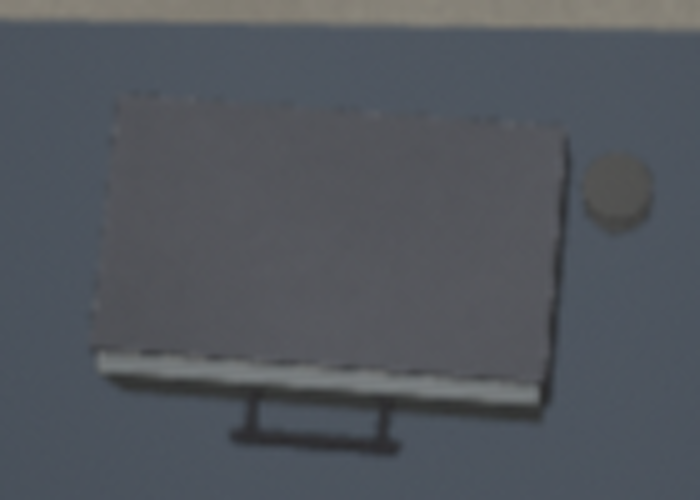

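View pics/t_rack.png

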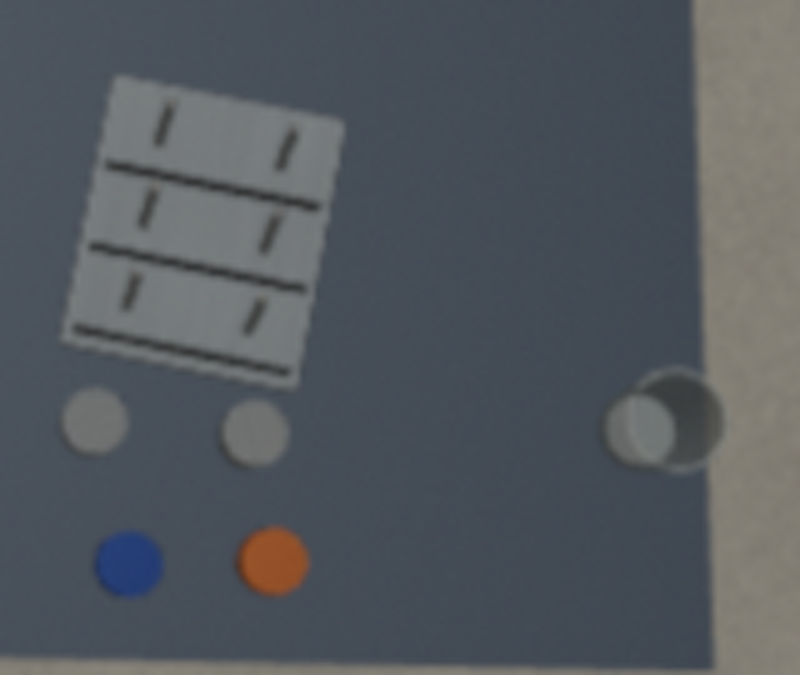

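View pics/s_rack.png

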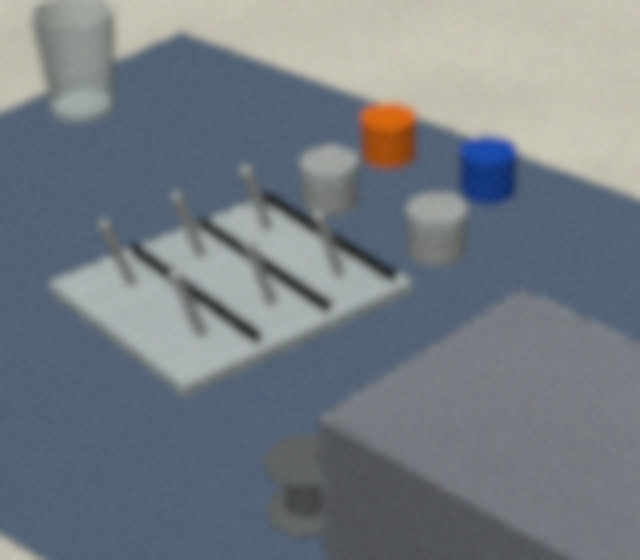

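```bash
python3 - <<'E'
from h import *
b=cv2.imread("pics/scene0.png")[:,:,::-1]
crop(b,225,205,425,345,4,"pics/s_cab.png");crop(b,165,170,325,240,5,"pics/s_rack2.png")
E
```

```text
(no output)
```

View pics/s_cab.png

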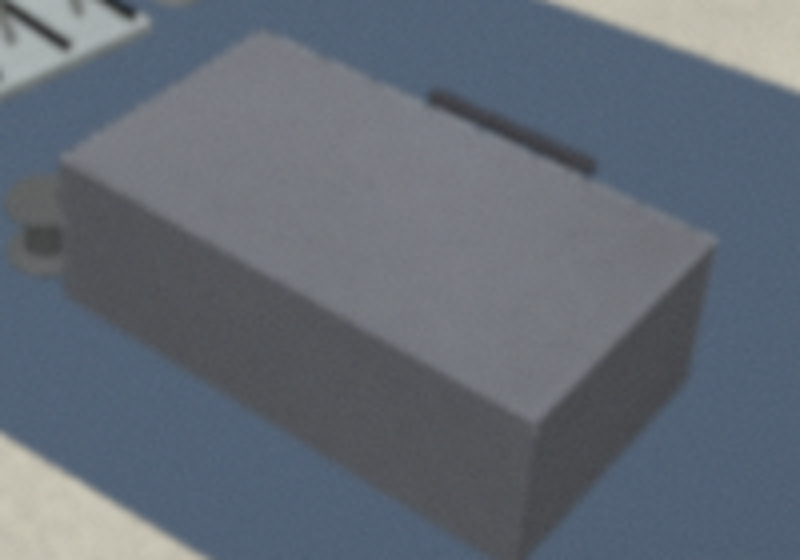

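View pics/s_rack2.png

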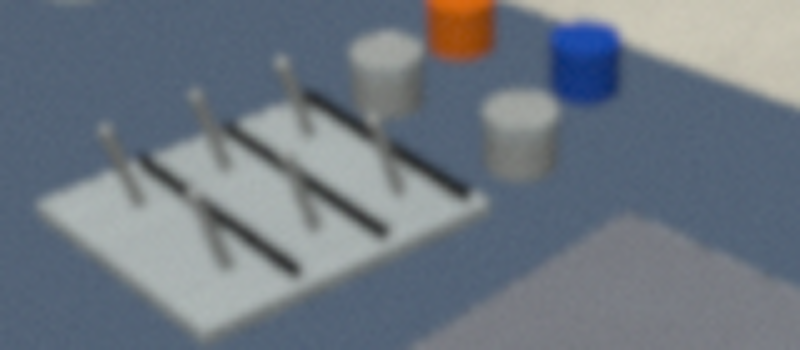

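```bash
cat > fit.py <<'E'
from h import *
from scipy.optimize import least_squares
def T(u,v,x0,y0,s): return ((u+.5)/s-.5+x0,(v+.5)/s-.5+y0)
def fit(obs,p0,free=None):
    def W(p,P): c,s=np.cos(p[2]),np.sin(p[2]); return np.array([p[0]+c*P[0]-s*P[1],p[1]+s*P[0]+c*P[1],P[2]])
    f=lambda p: np.concatenate([w2p(n,W(p,P))-np.array(uv) for n,uv,P in obs])
    r=least_squares(f,p0,loss='soft_l1'); return r.x,r.fun.reshape(-1,2)
E
python3 - <<'E'
from fit import *
tc=lambda u,v:T(u,v,150,130,5); tr=lambda u,v:T(u,v,290,165,5); sc=lambda u,v:T(u,v,225,205,4); sr=lambda u,v:T(u,v,165,170,5)
H=.105
ot=[("top",tc(120,95),(.185,.16,H)),("top",tc(567,128),(.185,-.16,H)),("top",tc(95,349),(0,.16,H)),("top",tc(547,380),(0,-.16,H))]
os=[("scene",sc(265,30),(0,-.16,H)),("scene",sc(62,158),(.185,-.16,H)),("scene",sc(537,423),(.185,.16,H)),("scene",sc(717,240),(0,.16,H))]
for o in(ot,os,ot+os):
    p,r=fit(o,[.75,.2,0]); print("cab",np.round(p,4),np.round(r,1).tolist())
pc=p
for u,v in((232,437),(400,448)): print("handle end",p2w("top",*tc(u,v),.075))
h=.012
ot=[("top",tr(115,77),(.1025,.0875,h)),("top",tr(345,120),(.1025,-.0875,h)),("top",tr(62,342),(-.1025,.0875,h)),("top",tr(298,388),(-.1025,-.0875,h))]
os=[("scene",sr(205,337),(.1025,.0875,h)),("scene",sr(38,207),(.1025,-.0875,h)),("scene",sr(488,203),(-.1025,.0875,h))]
for o in(ot,os,ot+os):
    p,r=fit(o,[.6,-.1,0]); print("rack",np.round(p,4),np.round(r,1).tolist())
def loc(P): 
    c,s=np.cos(p[2]),np.sin(p[2]); d=P[:2]-p[:2]; return np.round([c*d[0]+s*d[1],-s*d[0]+c*d[1]],4)
for u,v in[(72,327),(290,374),(89,244),(305,290),(107,163),(320,207)]: print("lip(top z20)",loc(p2w("top",*tr(u,v),.020)))
for u,v in[(303,91),(470,194),(228,125),(387,236),(142,156),(298,273)]: print("lip(scene z20)",loc(p2w("scene",*sr(u,v),.020)))
for u,v in[(125,308),(248,333),(145,227),(264,252),(160,142),(281,167)]: print("prong base top",loc(p2w("top",*tr(u,v),.012)))
for u,v in[(309,135),(399,192),(224,168),(314,228),(139,204),(228,267)]: print("prong base scene",loc(p2w("scene",*sr(u,v),.012)))
for u,v in[(95,420),(255,433)]: print("tin",p2w("top",*tr(u,v),.04))
for u,v in[(387,48),(521,107)]: print("tin s",p2w("scene",*sr(u,v),.04))
E
```

```text
cab [ 0.6185  0.2079 -0.0535] [[-0.1, -0.1], [0.4, -0.6], [-0.7, 0.2], [0.3, 0.4]]
cab [ 0.6178  0.2117 -0.062 ] [[-0.2, -0.4], [-0.6, -0.4], [0.1, 0.3], [0.7, -0.0]]
cab [ 0.6179  0.2105 -0.0588] [[-0.6, -0.2], [-0.1, -0.2], [-1.4, 0.1], [-0.4, 0.8], [-0.7, -0.5], [-1.0, -0.4], [-0.1, 0.1], [0.2, -0.3]]
handle end [0.57182608 0.27202863 0.075     ]
handle end [0.56616296 0.15304278 0.075     ]
rack [ 0.6137 -0.2101 -0.179 ] [[-0.3, -0.6], [0.3, -0.2], [-0.1, 0.3], [0.1, 0.5]]
rack [ 0.6171 -0.2054 -0.1781] [[-0.0, -0.1], [-0.8, -0.1], [0.8, 0.1]]
rack [ 0.6144 -0.2089 -0.177 ] [[-0.7, -0.8], [-0.1, -0.4], [-0.4, 0.1], [-0.2, 0.2], [-0.1, -1.0], [-0.9, -0.9], [0.4, -0.7]]
lip(top z20) [-0.0906  0.0814]
lip(top z20) [-0.0936 -0.0794]
lip(top z20) [-0.0283  0.0805]
lip(top z20) [-0.0311 -0.0796]
lip(top z20) [0.0334 0.0787]
lip(top z20) [ 0.0314 -0.08  ]
lip(scene z20) [-0.0898 -0.0797]
lip(scene z20) [-0.0891  0.0849]
lip(scene z20) [-0.029  -0.0756]
lip(scene z20) [-0.0238  0.0881]
lip(scene z20) [ 0.0317 -0.0791]
lip(scene z20) [0.0371 0.085 ]
prong base top [-0.0683  0.0458]
prong base top [-0.069  -0.0454]
prong base top [-0.0065  0.0423]
prong base top [-0.0079 -0.0465]
prong base top [0.0582 0.0429]
prong base top [ 0.057  -0.0478]
prong base scene [-0.0672 -0.044 ]
prong base scene [-0.067   0.0454]
prong base scene [-0.0046 -0.0462]
prong base scene [-0.0049  0.0436]
prong base scene [ 0.0568 -0.0454]
prong base scene [0.0563 0.0442]
tin [ 0.47057789 -0.1286216   0.04      ]
tin [ 0.46346027 -0.24250171  0.04      ]
tin s [ 0.46264402 -0.24299704  0.04      ]
tin s [ 0.46891191 -0.12872086  0.04      ]
```

```bash
cat > plan.py <<'E'
from h import *
import json
def pose0():
    s=read_state(); q=s['tcp_rot']; return np.array(s['eef_pos']),R.from_quat([q[1],q[2],q[3],q[0]])
def down(yaw,lean=0.,axis_yaw=None):
    # tool z down, tool x at heading yaw; lean: rotation about world horizontal axis heading axis_yaw
    r=R.from_euler('z',yaw)*R.from_euler('x',np.pi)
    if lean: r=R.from_rotvec(lean*np.array([np.cos(axis_yaw),np.sin(axis_yaw),0]))*r
    return r
def plan(wps,start=None,vmax=3.5,wmax=6.5,show=True):
    """wps: list of (pos,Rot,closure[,v])"""
    p,r=start or pose0(); rows=[]
    for w in wps:
        pt,rt,c=np.array(w[0],float),w[1],w[2]; v=w[3] if len(w)>3 else vmax
        n=int(np.ceil(max(np.linalg.norm(pt-p)*100/v,np.degrees((r.inv()*rt).magnitude())/wmax,1)))
        for k in range(n):
            d=r.inv().apply(pt-p)*100/(n-k); t=np.degrees((r.inv()*rt).as_rotvec())/(n-k)
            d=np.round(d,2 if v<.5 else 1) if k<n-1 else np.round(d,2); t=np.round(t,1)
            rows.append([*(d+0.).tolist(),*(t+0.).tolist(),c]); p=p+r.apply(d/100); r=r*R.from_rotvec(np.radians(t))
    if show:
        for i in range(0,len(rows),12): print(json.dumps(rows[i:i+12]).replace(".0,",",").replace(".0]","]").replace(" ",""))
        print(len(rows),"rows; end",np.round(p,4))
    return p,r
CAB=(.618,.2105,-.057); RK=(.6144,-.2085,-.178)
def loc2w(f,x,y,z): c,s=np.cos(f[2]),np.sin(f[2]); return np.array([f[0]+c*x-s*y,f[1]+s*x+c*y,z])
YP=np.pi+CAB[2]
E
python3 - <<'E'
from plan import *
P=loc2w(CAB,-.049+.018,0,.16); print(P)
e=plan([(P,down(YP),1)])
plan([((P[0],P[1],.06),down(YP),1)],start=e)
E
```

```text
[0.58705035 0.21226604 0.16      ]
[[2.4,-2.4,0.3,0,0,-5.8,1],[2.6,-2.1,0.3,0,0,-5.8,1],[2.8,-1.8,0.3,0,0,-5.8,1],[3,-1.5,0.3,0,0,-5.8,1],[3.1,-1.2,0.3,0,0,-5.8,1],[3.2,-0.9,0.3,0,0,-5.8,1],[3.3,-0.6,0.3,0,0,-5.8,1],[3.4,-0.2,0.3,0,0,-5.8,1],[3.4,0.1,0.3,0,0,-5.8,1],[3.3,0.4,0.3,0,0,-5.8,1],[3.3,0.8,0.3,0,0,-5.8,1],[3.2,1.1,0.3,0,0,-5.8,1]]
[[3.1,1.4,0.3,0,0,-5.8,1],[2.9,1.7,0.3,0,0,-5.8,1],[2.7,2,0.3,0,0,-5.9,1],[2.5,2.3,0.3,0,0,-5.8,1],[2.2,2.5,0.3,0,0,-5.9,1],[2,2.7,0.3,0,0,-5.8,1],[1.7,2.9,0.3,0,0,-5.9,1],[1.4,3.1,0.3,0,0,-5.8,1],[1.1,3.2,0.3,0,0,-5.9,1],[0.7,3.3,0.3,0,0,-5.8,1],[0.4,3.3,0.3,0,0,-5.9,1],[0.1,3.4,0.3,0,0,-5.8,1]]
[[-0.3,3.3,0.3,0,0,-5.9,1],[-0.65,3.33,0.37,0,0,-5.8,1]]
26 rows; end [0.5871 0.2122 0.16  ]
[[0,0,3.3,0,0,0,1],[0,0,3.4,0,0,0,1],[0,0,3.3,0,0,0,1]]
3 rows; end [0.5871 0.2122 0.06  ]
```

Call:
play_rows:
  deltas:
    - [[2.4,-2.4,0.3,0,0,-5.8,1],[2.6,-2.1,0.3,0,0,-5.8,1],[2.8,-1.8,0.3,0,0,-5.8,1],[3,-1.5,0.3,0,0,-5.8,1],[3.1,-1.2,0.3,0,0,-5.8,1],[3.2,-0.9,0.3,0,0,-5.8,1],[3.3,-0.6,0.3,0,0,-5.8,1],[3.4,-0.2,0.3,0,0,-5.8,1],[3.4,0.1,0.3,0,0,-5.8,1],[3.3,0.4,0.3,0,0,-5.8,1],[3.3,0.8,0.3,0,0,-5.8,1],[3.2,1.1,0.3,0,0,-5.8,1]]

```text
time: 1.55
eef_pos: [0.4274, -0.2299, 0.203]
tcp_rot: [0.001, 0.674, 0.738, 0.0]
force: [1.2, 0.4, -0.6]
opening: 0.0102
```

Call:
play_rows:
  deltas:
    - [[3.1,1.4,0.3,0,0,-5.8,1],[2.9,1.7,0.3,0,0,-5.8,1],[2.7,2,0.3,0,0,-5.9,1],[2.5,2.3,0.3,0,0,-5.8,1],[2.2,2.5,0.3,0,0,-5.9,1],[2,2.7,0.3,0,0,-5.8,1],[1.7,2.9,0.3,0,0,-5.9,1],[1.4,3.1,0.3,0,0,-5.8,1],[1.1,3.2,0.3,0,0,-5.9,1],[0.7,3.3,0.3,0,0,-5.8,1],[0.4,3.3,0.3,0,0,-5.9,1],[0.1,3.4,0.3,0,0,-5.8,1]]

```text
time: 2.55
eef_pos: [0.5644, 0.151, 0.1668]
tcp_rot: [0.0, 0.128, 0.992, 0.0]
force: [0.6, -1.1, -0.2]
opening: 0.0006
```

Call:
play_rows:
  deltas:
    - [[-0.3,3.3,0.3,0,0,-5.9,1],[-0.65,3.33,0.37,0,0,-5.8,1],[0,0,0,0,0,0,1],[0,0,0,0,0,0,1]]

```text
time: 2.88
eef_pos: [0.5871, 0.2138, 0.1596]
tcp_rot: [-0.0, 0.028, 1.0, -0.0]
force: [-0.1, 0.5, -0.9]
opening: 0.0004
```

```bash
python3 - <<'E'
from plan import *
P=loc2w(CAB,-.049+.018,0,.06); print(P,pose0()[0],pose0()[1].as_euler('zyx'),read_state()['joint_pos'])
plan([(P,down(YP),1)])
im=imaging.camera("top"); crop(im,150,120,310,240,5,"pics/a1.png")
E
```

```text
[0.58705035 0.21226604 0.06      ] [0.58713239 0.21378283 0.15956614] [-3.08625236e+00 -5.60163436e-04  3.14125107e+00] [ 3.09416084e-01  2.30099326e-01  1.79645388e+00 -1.72331693e-04
  1.11567703e+00 -1.20596405e+00]
[[0,0,3.3,0,0,0,1],[0,-0.1,3.3,0,0,0,1],[-0.01,-0.05,3.36,0,0,0.1,1]]
3 rows; end [0.5871 0.2122 0.06  ]
```

View pics/a1.png

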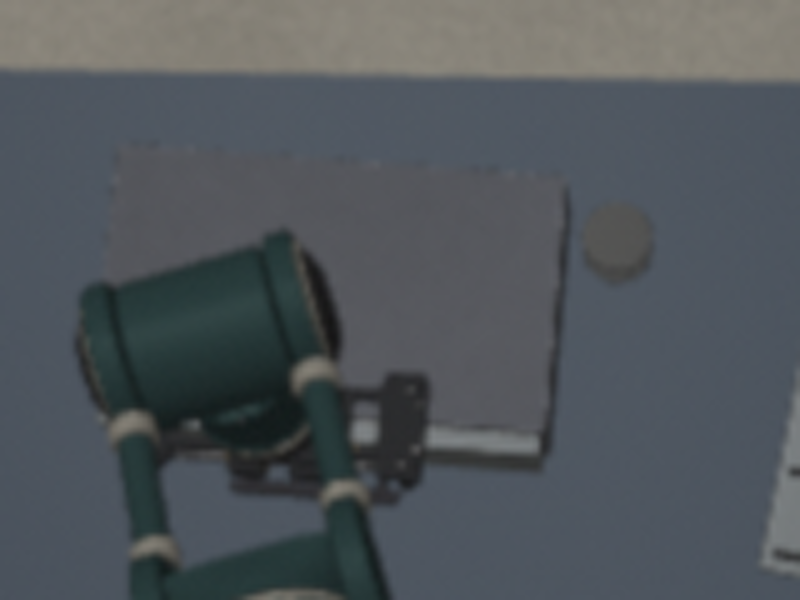

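Call:
play_rows:
  deltas:
    - [[0,0,3.3,0,0,0,1],[0,-0.1,3.3,0,0,0,1],[0,-0.1,3.4,0,0,0.1,1],[0,0,0,0,0,0,1]]

```text
time: 3.27
eef_pos: [0.5818, 0.207, 0.0535]
tcp_rot: [-0.005, 0.031, 1.0, -0.002]
force: [-1.8, -0.7, -0.4]
opening: 0.0001
```

Call:
play_rows:
  deltas:
    - [[0.5,0,0,0,0,0,1],[1,0,0,0,0,0,1],[1.5,0,0,0,0,0,1],[2,0,0,0,0,0,1],[2,0,0,0,0,0,1],[2,0,0,0,0,0,1],[2,0,0,0,0,0,1],[2,0,0,0,0,0,1],[1.5,0,0,0,0,0,1],[1,0,0,0,0,0,1],[0.5,0,0,0,0,0,1],[0,0,0,0,0,0,1]]

```text
time: 4.27
eef_pos: [0.4272, 0.2201, 0.0617]
tcp_rot: [0.001, 0.029, 1.0, 0.001]
force: [0.0, -0.6, 0.6]
opening: 0.0008
```

Call:
play_rows:
  deltas:
    - [[0.5,0,0,0,0,0,1],[0.5,0,0,0,0,0,1],[0.3,0,0,0,0,0,1],[0,0,0,0,0,0,1]]

```text
time: 4.6
eef_pos: [0.4148, 0.2207, 0.0603]
tcp_rot: [0.001, 0.03, 1.0, 0.0]
force: [2.4, 0.2, 1.1]
opening: 0.0003
```

Call:
play_rows:
  deltas:
    - [[0.3,0,0,0,0,0,1],[0.3,0,0,0,0,0,1],[0,0,0,0,0,0,1]]

```text
time: 4.85
eef_pos: [0.4146, 0.221, 0.0608]
tcp_rot: [0.007, 0.028, 1.0, 0.001]
force: [20.8, -4.2, -12.6]
opening: 0.0002
```

```bash
python3 - <<'E'
from plan import *
p,r=pose0()
print(p)
plan([((p[0]+.008,p[1],.061),down(YP),1),((p[0]+.008,p[1],.2),down(YP),.5),((.45,-.1286,.2),down(np.pi-.3),0)])
E
```

```text
[0.41455083 0.22095114 0.06081632]
[[-0.8,0.05,-0.01,0.1,0.8,0,1],[0,0,-3.5,0,0,0,0.5],[0,0,-3.5,0,0,0,0.5],[0,0,-3.4,0,0,0,0.5],[0.01,-0.01,-3.5,0,0,0,0.5],[-0.4,-3.2,0,0,0,1.3,0],[-0.5,-3.1,0,0,0,1.3,0],[-0.6,-3.1,0,0,0,1.3,0],[-0.6,-3.1,0,0,0,1.3,0],[-0.7,-3.1,0,0,0,1.2,0],[-0.8,-3.1,0,0,0,1.3,0],[-0.9,-3.1,0,0,0,1.2,0]]
[[-0.9,-3.1,0,0,0,1.3,0],[-1,-3,0,0,0,1.2,0],[-1,-3,0,0,0,1.3,0],[-1.15,-3.01,0,0,0,1.2,0]]
16 rows; end [ 0.45   -0.1286  0.2   ]
```

Call:
play_rows:
  deltas:
    - [[-0.6,0,0,0,0,0,1],[0,0,-3.5,0,0,0,1],[0,0,-3.5,0,0,0,1],[0,0,-3.5,0,0,0,1],[0,0,-3.5,0,0,0,0.5],[-0.4,-3.2,0,0,0,1.3,0],[-0.5,-3.1,0,0,0,1.3,0],[-0.6,-3.1,0,0,0,1.3,0],[-0.6,-3.1,0,0,0,1.3,0],[-0.7,-3.1,0,0,0,1.2,0],[-0.8,-3.1,0,0,0,1.3,0],[-0.9,-3.1,0,0,0,1.2,0]]

```text
time: 5.85
eef_pos: [0.4302, -0.0029, 0.1993]
tcp_rot: [-0.001, 0.108, 0.994, 0.0]
force: [1.2, 0.7, 0.3]
opening: 0.0517
```

Call:
play_rows:
  deltas:
    - [[-0.9,-3.1,0,0,0,1.3,0],[-1,-3,0,0,0,1.2,0],[-1,-3,0,0,0,1.3,0],[-1.1,-3,0,0,0,1.2,0],[0,0,0,0,0,0,0]]

```text
time: 6.27
eef_pos: [0.4401, -0.133, 0.1994]
tcp_rot: [-0.001, 0.153, 0.988, -0.001]
force: [-0.2, 0.3, 0.6]
opening: 0.085
```

```bash
python3 - <<'E'
from plan import *
print(pose0()[0])
im=imaging.camera("top"); crop(im,150,130,350,290,4,"pics/a2.png");cv2.imwrite("pics/top2.png",im[:,:,::-1])
im=imaging.camera("scene"); crop(im,220,160,420,310,4,"pics/a2s.png");cv2.imwrite("pics/scene2.png",im[:,:,::-1])
E
```

```text
[ 0.44005388 -0.13300035  0.19944436]
```

View pics/a2.png

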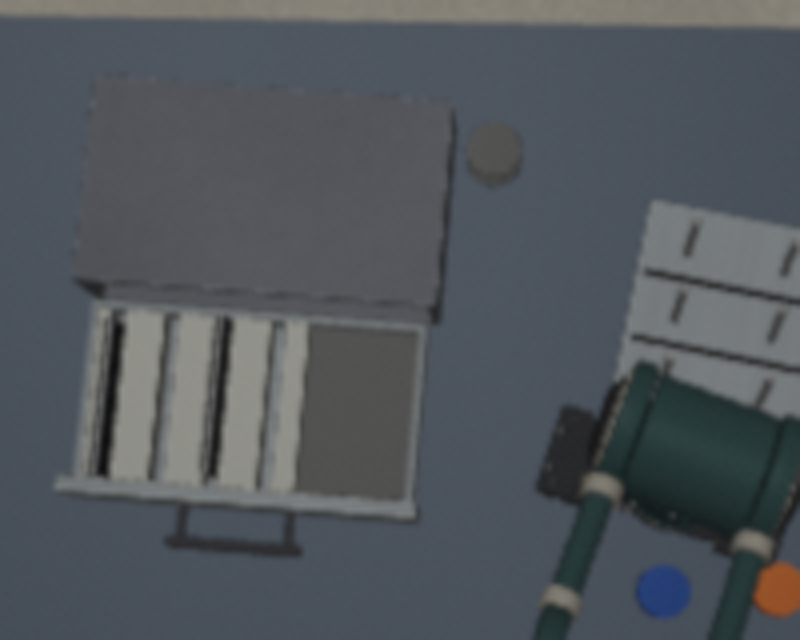

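View pics/a2s.png

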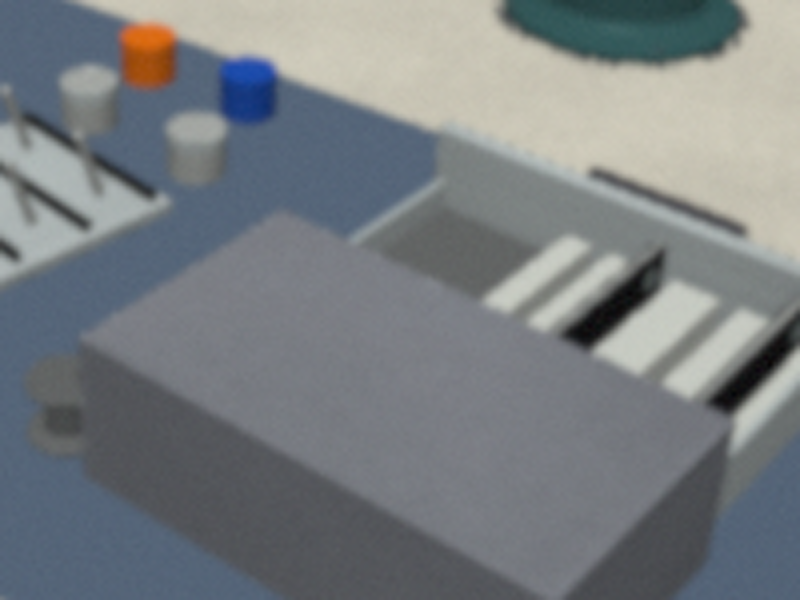

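```bash
python3 - <<'E'
from fit import *
from plan import CAB
def loc(P,f=CAB): 
    c,s=np.cos(f[2]),np.sin(f[2]); d=P[:2]-np.array(f[:2]); return np.round([c*d[0]+s*d[1],-s*d[0]+c*d[1]],4)
tc=lambda u,v:T(u,v,150,130,4); sc=lambda u,v:T(u,v,220,160,4)
for nm,z,L in(("ph",.085,[(120,315),(103,478),(225,317),(212,478)]),("handle",.075,[(168,542),(300,550)]),("bayfloor corners",.033,[(308,325),(420,330),(408,502),(297,490)])):
    for u,v in L: print(nm,loc(p2w("top",*tc(u,v),z)))
for u,v in[(662,250),(586,338)]:print("scene ph top",loc(p2w("scene",*sc(u,v),.085)))
# phone strip by intensity
im=cv2.imread("pics/top2.png",0)
for v in range(212,248,4):
    print(v,im[v,172:212].tolist())
sr=sc
for u,v in[(88,82),(196,130)]: print("tin s",p2w("scene",*sr(u,v),.04))
E
```

```text
ph [-0.0248  0.1177]
ph [-0.1687  0.1171]
ph [-0.0196  0.0252]
ph [-0.1616  0.0226]
handle [-0.2192  0.0569]
handle [-0.2173 -0.0583]
bayfloor corners [-0.0131 -0.0422]
bayfloor corners [-0.01   -0.1439]
bayfloor corners [-0.166 -0.146]
bayfloor corners [-0.1628 -0.046 ]
scene ph top [-0.1492  0.0344]
scene ph top [-0.0339  0.0473]
212 [102, 120, 126, 121, 93, 92, 43, 16, 41, 96, 139, 143, 143, 143, 143, 143, 144, 142, 122, 67, 84, 114, 129, 142, 144, 144, 144, 144, 144, 143, 132, 104, 81, 70, 32, 50, 103, 141, 144, 144]
216 [107, 121, 130, 106, 88, 72, 29, 27, 76, 122, 140, 142, 144, 143, 144, 143, 142, 133, 103, 71, 94, 119, 130, 142, 143, 143, 144, 144, 144, 142, 122, 86, 88, 52, 35, 88, 132, 142, 144, 144]
220 [114, 118, 118, 90, 93, 50, 18, 36, 94, 139, 142, 143, 143, 142, 143, 143, 142, 121, 69, 80, 109, 127, 139, 143, 143, 143, 143, 143, 142, 136, 109, 79, 77, 36, 39, 97, 140, 144, 144, 144]
224 [120, 128, 110, 82, 75, 32, 24, 66, 113, 140, 142, 143, 143, 142, 142, 143, 137, 113, 72, 91, 113, 120, 141, 143, 143, 143, 143, 144, 142, 124, 90, 84, 58, 35, 73, 120, 142, 143, 143, 
[... 353 characters left out ...]
31, 50, 103, 139, 143, 143, 143, 143]
236 [119, 89, 82, 57, 22, 32, 87, 131, 141, 142, 142, 142, 142, 142, 141, 128, 91, 72, 97, 119, 130, 141, 142, 142, 143, 142, 142, 141, 121, 88, 92, 51, 34, 87, 132, 142, 142, 142, 143, 143]
240 [119, 86, 81, 37, 14, 40, 96, 137, 141, 141, 142, 142, 142, 142, 141, 120, 67, 83, 114, 127, 141, 142, 142, 142, 143, 142, 142, 135, 108, 76, 74, 33, 39, 96, 138, 142, 143, 142, 143, 142]
244 [95, 85, 63, 25, 28, 75, 121, 140, 142, 141, 141, 141, 142, 141, 132, 101, 70, 93, 114, 123, 140, 142, 142, 142, 142, 142, 140, 124, 90, 82, 55, 32, 73, 120, 141, 142, 142, 142, 143, 142]
tin s [ 0.46809701 -0.23981377  0.04      ]
tin s [ 0.47468643 -0.12484904  0.04      ]
```

```bash
python3 - <<'E'
from plan import *
plan([((.4706,-.1286,.1),down(YP),0),((.4706,-.1286,.013),down(YP),0)])
E
```

```text
[[-1,0.3,3.3,0,-0.1,-4.7,0],[-1,0.3,3.3,0,0,-4.7,0],[-1.01,0.14,3.31,0.1,-0.1,-4.8,0],[0,0,2.9,0,0,0,0],[0,0,2.9,0,0,0,0],[0,0.01,2.9,0,0,0,0]]
6 rows; end [ 0.4706 -0.1286  0.013 ]
```

Call:
play_rows:
  deltas:
    - [[-1,0.3,3.3,0,0,-4.7,0],[-1,0.3,3.3,0,0,-4.7,0],[-1,0.1,3.3,0,0,-4.8,0],[0,0,2,0,0,0,0],[0,0,0,0,0,0,0]]

```text
time: 6.78
eef_pos: [0.467, -0.1254, 0.0757]
tcp_rot: [-0.005, 0.026, 1.0, 0.002]
force: [-1.5, -0.0, 0.1]
opening: 0.0882
```

```bash
python3 - <<'E'
from plan import *
print(pose0()[0])
im=imaging.camera("scene"); crop(im,165,140,325,240,5,"pics/a3s.png")
plan([((.4706,-.1286,.012),down(YP),0)])
E
```

```text
[ 0.46699291 -0.12544208  0.07570644]
[[-0.1,-0.1,3.3,0.1,-0.2,0.1,0],[-0.17,-0.15,3.31,0,-0.2,0.2,0]]
2 rows; end [ 0.4706 -0.1286  0.012 ]
```

View pics/a3s.png

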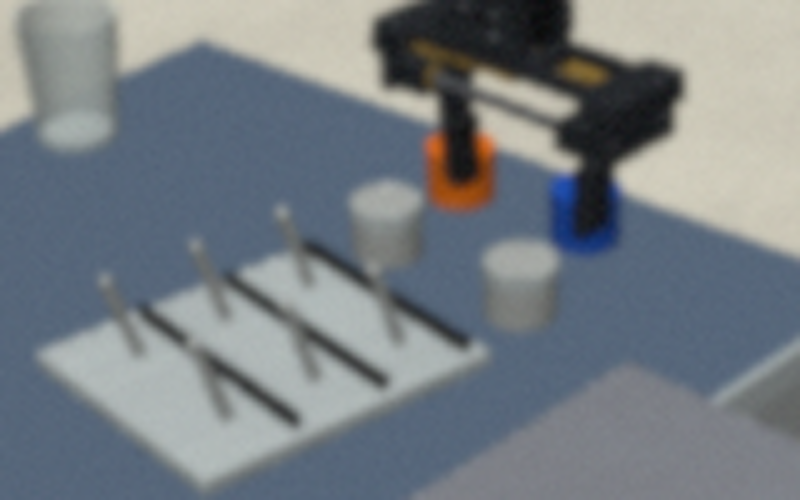

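Call:
play_rows:
  deltas:
    - [[-0.1,-0.1,3.1,0,0,0,0],[-0.1,-0.1,3.2,0,0,0,0],[0,0,0,0,0,0,0],[0,0,0,0,0,0,1],[0,0,0,0,0,0,1],[0,0,0,0,0,0,1],[0,0,0,0,0,0,1],[0,0,0,0,0,0,1]]
  newtons: 20

```text
time: 7.5
eef_pos: [0.4747, -0.1311, 0.0199]
tcp_rot: [0.002, 0.027, 1.0, -0.0]
force: [-0.2, -0.1, -0.2]
opening: 0.0572
```

```bash
python3 - <<'E'
from plan import *
p,r=pose0(); print(p)
B=loc2w(CAB,-.088-.037,-.095,.1); B2=loc2w(CAB,-.088+.037,-.095,.1); print(B,B2)
plan([((p[0],p[1],.16),down(YP),1),((B[0],B[1],.16),down(YP),1)])
E
```

```text
[ 0.47467113 -0.13113652  0.01986128]
[0.48779094 0.12277543 0.1       ] [0.56167076 0.11855971 0.1       ]
[[0,0,-2.8,0,0,0,1],[0,0,-2.8,0,0,0,1],[0,0,-2.8,0,0.1,0.1,1],[0,0,-2.8,0,0,0,1],[-0.04,-0.01,-2.81,0,0.1,0.1,1],[0,3.2,0,0,0,0,1],[0,3.2,0,0,0,0,1],[0,3.2,0,0,0,0,1],[0,3.2,0,0,0,0,1],[0,3.2,0,0,0,0,1],[0.1,3.1,0,0,0,0,1],[0,3.2,0,0,0,0,1]]
[[0.05,3.12,-0.03,0,0,0,1]]
13 rows; end [0.4878 0.1227 0.16  ]
```

Call:
play_rows:
  deltas:
    - [[0,0,0.7,0,0,0,1],[0,0,0,0,0,0,1],[0,0,0,0,0,0,1],[0,0,0,0,0,0,1]]

```text
time: 7.83
eef_pos: [0.4733, -0.1308, 0.0109]
tcp_rot: [-0.0, 0.027, 1.0, 0.0]
force: [0.6, 0.2, 0.7]
opening: 0.0457
```

Call:
play_rows:
  deltas:
    - [[0,0,-2.9,0,0,0,1],[0,0,-3,0,0,0,1],[0,0,-3,0,0,0,1],[0,0,-3,0,0,0,1],[0,3.2,-1,0,0,0,1],[0,3.2,0,0,0,0,1],[0,3.2,0,0,0,0,1],[0,3.2,0,0,0,0,1],[0,3.2,0,0,0,0,1],[0,3.2,0,0,0,0,1],[0,3.2,0,0,0,0,1],[0,3.1,0,0,0,0,1]]

```text
time: 8.83
eef_pos: [0.4861, 0.1253, 0.1394]
tcp_rot: [-0.001, 0.027, 1.0, -0.0]
force: [0.4, -0.7, -1.4]
opening: 0.0455
```

Call:
play_rows:
  deltas:
    - [[0,0,0,0,0,0,1],[0,0,0,0,0,0,1],[0,0,0,0,0,0,1]]

```text
time: 9.08
eef_pos: [0.4863, 0.1235, 0.1393]
tcp_rot: [-0.001, 0.026, 1.0, -0.0]
force: [-0.8, -1.1, -1.5]
opening: 0.0456
```

Call:
play_rows:
  deltas:
    - [[0,0,3,0,0,0,1],[0,0,3,0,0,0,1],[0,0,2.5,0,0,0,1],[0,0,0.4,0,0,0,1],[0,0,0.3,0,0,0,1],[0,0,0,0,0,0,1],[0,0,0,0,0,0,1]]

```text
time: 9.67
eef_pos: [0.4884, 0.1236, 0.0495]
tcp_rot: [0.001, 0.027, 1.0, 0.0]
force: [-0.1, 0.1, -1.5]
opening: 0.0455
```

Call:
play_rows:
  deltas:
    - [[0,0,0.2,0,0,0,1],[0,0,0.1,0,0,0,1],[0,0,0,0,0,0,1],[0,0,0,0,0,0,1]]

```text
time: 10.0
eef_pos: [0.4874, 0.124, 0.0456]
tcp_rot: [0.0, 0.027, 1.0, 0.0]
force: [-0.2, 0.0, -1.8]
opening: 0.0457
```

Call:
play_rows:
  deltas:
    - [[0,0,0.1,0,0,0,1],[0,0,0,0,0,0,1],[0,0,0,0,0,0,0.4],[0,0,0,0,0,0,0.38],[0,0,0,0,0,0,0.38]]

```text
time: 10.42
eef_pos: [0.4873, 0.124, 0.0442]
tcp_rot: [0.0, 0.027, 1.0, 0.0]
force: [0.3, 0.3, 1.0]
opening: 0.0547
```

Call:
play_rows:
  deltas:
    - [[0,0,-2,0,0,0,0.35],[0,0,-3,0,0,0,0.3],[0,0,-3,0,0,0,0.2],[0,0,-2,0,0,0,0],[0,0,0,0,0,0,0],[0,0,0,0,0,0,0]]

```text
time: 10.92
eef_pos: [0.4883, 0.1242, 0.1456]
tcp_rot: [0.002, 0.027, 1.0, 0.0]
force: [0.8, 0.3, -1.4]
opening: 0.0864
```

```bash
python3 - <<'E'
from plan import *
plan([((.4635+.0015,-.2425-.001,.146),down(YP),0),((.465,-.2435,.013),down(YP),0)])
im=imaging.camera("scene"); crop(im,165,140,405,300,3,"pics/a4s.png");cv2.imwrite("pics/scene4.png",im[:,:,::-1])
E
```

```text
[[0,-3.3,0,0,0,0,0],[0,-3.4,0,0,0,0,0],[0,-3.3,0,0,0,0,0],[0,-3.4,0,0,0,0,0],[0,-3.3,0,0,0,0,0],[0.1,-3.4,0,0,0,0,0],[0,-3.3,0,0,0,0,0],[0.1,-3.4,0,0,0.1,0,0],[0,-3.3,0,0,0,0.1,0],[0.1,-3.4,0,0,0.1,0,0],[0.04,-3.34,-0.08,0.1,0,0.1,0],[0,0,3.3,0,0,0,0]]
[[0,0,3.3,0,0,0,0],[0,0,3.4,0,0,0,0],[0,0.01,3.3,0,0,0,0]]
15 rows; end [ 0.465  -0.2435  0.013 ]
```

View pics/a4s.png

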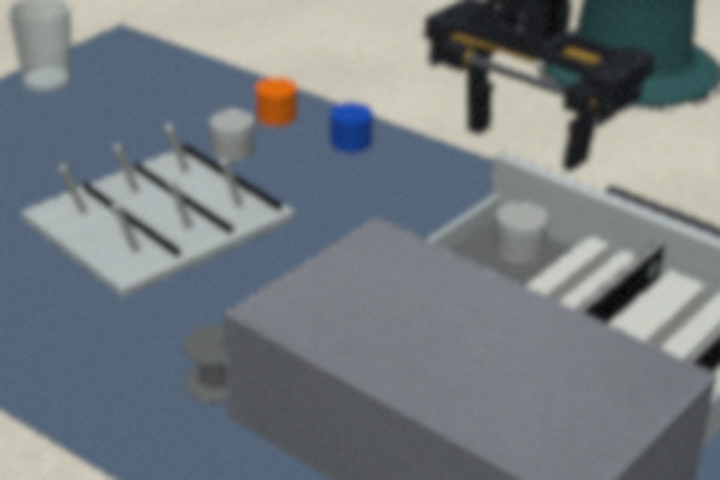

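Call:
play_rows:
  deltas:
    - [[0,-3.3,0,0,0,0,0],[0,-3.4,0,0,0,0,0],[0,-3.3,0,0,0,0,0],[0,-3.4,0,0,0,0,0],[0,-3.3,0,0,0,0,0],[0.1,-3.4,0,0,0,0,0],[0,-3.3,0,0,0,0,0],[0.1,-3.4,0,0,0,0,0],[0,-3.3,0,0,0,0,0],[0,-3.4,0,0,0,0,0],[0,-3.4,0,0,0,0,0],[0,0,2,0,0,0,0]]

```text
time: 11.97
eef_pos: [0.4667, -0.2507, 0.1257]
tcp_rot: [0.002, 0.029, 1.0, -0.002]
force: [1.0, 0.0, 0.8]
opening: 0.0882
```

Call:
play_rows:
  deltas:
    - [[0,0,3,0,0,0,0],[0,0,1,0,0,0,0],[0,0,0,0,0,0,0],[0,0,0,0,0,0,0]]

```text
time: 12.3
eef_pos: [0.4637, -0.2433, 0.0823]
tcp_rot: [-0.002, 0.027, 1.0, 0.001]
force: [-0.2, -0.0, 1.2]
opening: 0.0884
```

```bash
python3 - <<'E'
from plan import *
plan([((.465,-.2435,.013),down(YP),0)])
im=imaging.camera("scene"); crop(im,165,120,325,240,5,"pics/a5s.png")
E
```

```text
[[-0.1,0,3.5,0.1,-0.1,0.1,0],[-0.05,-0.02,3.43,0,-0.1,0.1,0]]
2 rows; end [ 0.465  -0.2435  0.013 ]
```

View pics/a5s.png

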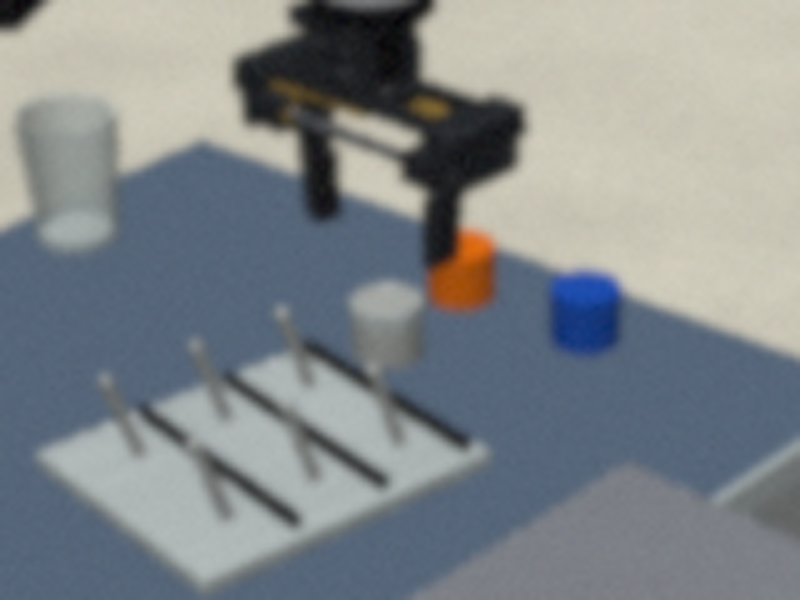

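Call:
play_rows:
  deltas:
    - [[0,0,3.5,0,0,0,0],[-0.1,0,3,0,0,0,0],[0,0,0.5,0,0,0,0],[0,0,0,0,0,0,1],[0,0,0,0,0,0,1],[0,0,0,0,0,0,1],[0,0,0,0,0,0,1],[0,0,0,0,0,0,1],[0,0,0,0,0,0,1],[0,0,0,0,0,0,1]]

```text
time: 13.18
eef_pos: [0.4667, -0.2448, 0.0149]
tcp_rot: [0.001, 0.027, 1.0, -0.0]
force: [-0.1, 1.4, 4.7]
opening: 0.0455
```

```bash
python3 - <<'E'
from plan import *
p,r=pose0(); print(p,read_state()['opening'])
B2=loc2w(CAB,-.088+.037,-.095,.1); print(B2)
plan([((p[0],p[1],.15),down(YP),1),((B2[0],B2[1],.15),down(YP),1)])
E
```

```text
[ 0.46672085 -0.24475067  0.01490565] 0.04552348322230876
[0.56167076 0.11855971 0.1       ]
[[0,0,-3.4,0,0,0,1],[0,0,-3.4,0,0,0.1,1],[0,0,-3.4,0,0,0,1],[-0.02,-0.01,-3.31,0,0.1,0.1,1],[-0.7,3.3,0,0,0,0,1],[-0.7,3.4,0,0,0,0,1],[-0.7,3.3,0,0,0,0,1],[-0.7,3.4,0,0,0,0,1],[-0.7,3.3,0,0,0,0,1],[-0.6,3.4,0,0,0,0,1],[-0.7,3.3,0,0,0,0,1],[-0.6,3.4,0,0,0,0,1]]
[[-0.7,3.3,0,0,0,0,1],[-0.6,3.4,0,0,0,0,1],[-0.69,3.32,-0.02,0,0,0,1]]
15 rows; end [0.5617 0.1186 0.15  ]
```

Call:
play_rows:
  deltas:
    - [[0,0,-3.4,0,0,0,1],[0,0,-3.4,0,0,0,1],[0,0,-3.4,0,0,0,1],[0,0,-3.3,0,0,0,1],[-0.7,3.3,0,0,0,0,1],[-0.7,3.4,0,0,0,0,1],[-0.7,3.3,0,0,0,0,1],[-0.7,3.4,0,0,0,0,1],[-0.7,3.3,0,0,0,0,1],[-0.6,3.4,0,0,0,0,1],[-0.7,3.3,0,0,0,0,1],[-0.6,3.4,0,0,0,0,1]]

```text
time: 14.18
eef_pos: [0.5344, 0.0217, 0.149]
tcp_rot: [-0.0, 0.027, 1.0, -0.0]
force: [-0.3, -0.0, -0.5]
opening: 0.0457
```

Call:
play_rows:
  deltas:
    - [[-0.7,3.3,0,0,0,0,1],[-0.6,3.4,0,0,0,0,1],[-0.7,3.3,0,0,0,0,1],[0,0,3,0,0,0,1],[0,0,0,0,0,0,1],[0,0,0,0,0,0,1],[0,0,0,0,0,0,1]]

```text
time: 14.77
eef_pos: [0.5594, 0.1185, 0.119]
tcp_rot: [-0.001, 0.027, 1.0, -0.0]
force: [0.3, 0.9, -0.5]
opening: 0.0455
```

Call:
play_rows:
  deltas:
    - [[0,0,3,0,0,0,1],[0,0,2.5,0,0,0,1],[0,0,1,0,0,0,1],[0,0,0.4,0,0,0,1],[0,0,0.2,0,0,0,1],[0,0,0,0,0,0,1],[0,0,0,0,0,0,1]]

```text
time: 15.35
eef_pos: [0.5612, 0.119, 0.0496]
tcp_rot: [0.001, 0.027, 1.0, 0.0]
force: [0.6, 0.3, -0.4]
opening: 0.0453
```

Call:
play_rows:
  deltas:
    - [[0,0,0.1,0,0,0,1],[0,0,0,0,0,0,1],[0,0,0,0,0,0,1]]

```text
time: 15.6
eef_pos: [0.5606, 0.1191, 0.0479]
tcp_rot: [0.001, 0.027, 1.0, 0.0]
force: [-0.8, -0.2, 1.8]
opening: 0.0454
```

Contact is starting. Release and rise, then look.

Call:
play_rows:
  deltas:
    - [[0,0,0.1,0,0,0,1],[0,0,0,0,0,0,1],[0,0,0,0,0,0,0.4],[0,0,0,0,0,0,0.38],[0,0,0,0,0,0,0.38],[0,0,-2,0,0,0,0.35],[0,0,-3,0,0,0,0.5],[0,0,-3,0,0,0,0.6],[0,0,-2,0,0,0,0.6],[0,0,0,0,0,0,0.6],[0,0,0,0,0,0,0.6],[0,0,0,0,0,0,0.6]]

```text
time: 16.6
eef_pos: [0.5589, 0.1189, 0.1447]
tcp_rot: [-0.001, 0.027, 1.0, -0.0]
force: [-0.3, -0.2, -0.1]
opening: 0.0353
```

```bash
python3 - <<'E'
from plan import *
A=loc2w(CAB,-.088,.030,.15);print(A, pose0()[0],read_state()['opening'])
plan([(A,down(YP),.6)])
im=imaging.camera("scene"); crop(im,225,140,425,290,4,"pics/a6s.png");cv2.imwrite("pics/scene6.png",im[:,:,::-1])
E
```

```text
[0.53185199 0.24546456 0.15      ] [0.55891145 0.11886265 0.14466262] 0.035258101854175446
[[0.8,3.1,-0.1,0,0,0,0.6],[0.9,3.1,-0.1,0,0,0.1,0.6],[0.8,3.1,-0.2,0,-0.1,0,0.6],[0.89,3.19,-0.13,0,0,0.1,0.6]]
4 rows; end [0.5319 0.2454 0.15  ]
```

View pics/a6s.png

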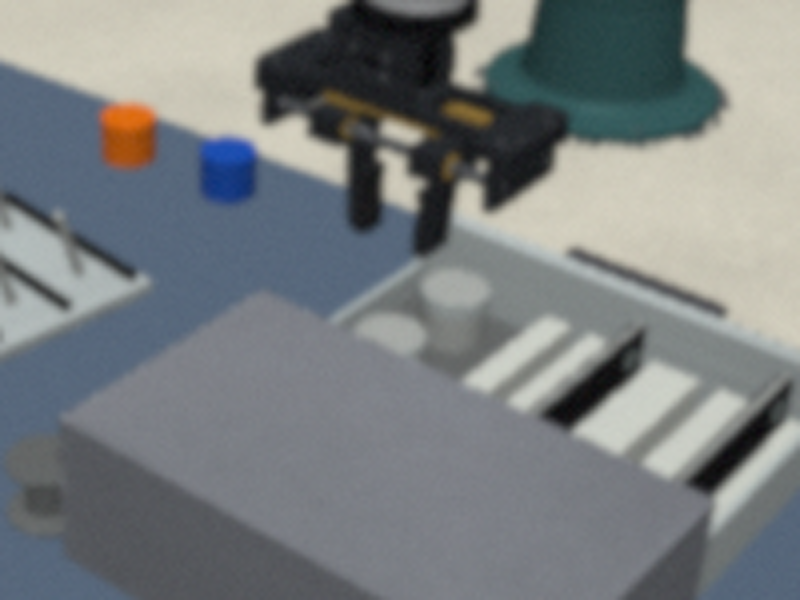

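```bash
python3 - <<'E'
from fit import *
from plan import CAB
def loc(P,f=CAB): 
    c,s=np.cos(f[2]),np.sin(f[2]); d=P[:2]-np.array(f[:2]); return np.round([c*d[0]+s*d[1],-s*d[0]+c*d[1]],4)
sc=lambda u,v:T(u,v,225,140,4)
for uv in[(640,326),(645,332),(787,378),(792,384)]: print(loc(p2w("scene",*sc(*uv),.085)))
for x,y in((-.163,.03),(-.163,.126),(-.15,.03)):
    from plan import loc2w
    print(x,y,(w2p("scene",loc2w(CAB,x,y,.085))-[225,140])*4)
E
```

```text
[-0.1525  0.0312]
[-0.1484  0.037 ]
[-0.1613  0.1283]
[-0.1573  0.1334]
-0.163 0.03 [644.86089268 317.19264736]
-0.163 0.126 [783.2924945  373.91030995]
-0.15 0.03 [634.95492289 325.46358164]
```

Call:
play_rows:
  deltas:
    - [[0.8,3.1,-0.1,0,0,0,0.6],[0.9,3.1,-0.1,0,0,0,0.6],[0.8,3.1,-0.2,0,0,0,0.6],[0.7,3.2,-0.1,0,0,0,0.6],[0,0,3,0,0,0,0.6],[0,0,0,0,0,0,0.6],[0,0,0,0,0,0,0.6]]

```text
time: 17.23
eef_pos: [0.5314, 0.2444, 0.1172]
tcp_rot: [-0.004, 0.026, 1.0, -0.002]
force: [-0.4, 0.6, -0.1]
opening: 0.0353
```

```bash
python3 - <<'E'
from plan import *
A=loc2w(CAB,-.086,.030,.057);print(A, pose0()[0],read_state()['opening'])
plan([(A,down(YP),.6)])
im=imaging.camera("scene"); crop(im,285,140,425,290,4,"pics/a7s.png")
print((w2p("scene",pose0()[0])-[285,140])*4)
E
```

```text
[0.53384874 0.24535062 0.057     ] [0.53142896 0.24444371 0.11721621] 0.035312460862733604
[[-0.1,0.1,3,-0.1,-0.2,0.1,0.6],[-0.17,0.02,3.02,-0.1,-0.2,0.1,0.6]]
2 rows; end [0.5338 0.2453 0.057 ]
[350.22924304 321.37181182]
```

View pics/a7s.png

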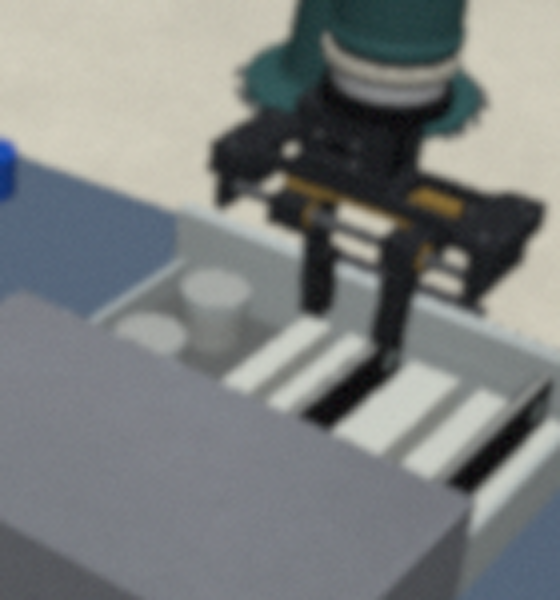

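Call:
play_rows:
  deltas:
    - [[-0.1,0.1,3,0,0,0,0.6],[-0.1,0,2.5,0,0,0,0.6],[0,0,0.3,0,0,0,0.6],[0,0,0,0,0,0,0.6],[0,0,0,0,0,0,0.6]]

```text
time: 17.7
eef_pos: [0.5374, 0.2459, 0.064]
tcp_rot: [0.0, 0.028, 1.0, 0.0]
force: [-0.4, 0.3, 0.6]
opening: 0.0352
```

Call:
play_rows:
  deltas:
    - [[0.3,0,0.6,0,0,0,0.6],[0,0,0,0,0,0,0.6],[0,0,0,0,0,0,1],[0,0,0,0,0,0,1],[0,0,0,0,0,0,1],[0,0,0,0,0,0,1],[0,0,0,0,0,0,1]]
  newtons: 30

```text
time: 18.28
eef_pos: [0.5339, 0.2468, 0.0574]
tcp_rot: [0.0, 0.027, 1.0, 0.0]
force: [-0.5, 0.9, 1.2]
opening: 0.0102
```

```bash
cat >> plan.py <<'E'
def placepose(x0,up,fwd,hold,dy=0.):
    """x0 rack-local x of place point; up along phone, fwd off prongs, hold: TCP above phone's lower edge"""
    u=np.array([np.sin(.31),np.cos(.31)]); n=np.array([-u[1],u[0]]); E=np.array([x0,.012])
    q=E+n*(.005+fwd)+u*(hold+up)
    a=RK[2]+np.pi/2
    return loc2w(RK,q[0],dy,q[1]),down(a,.31,a)
E
python3 - <<'E'
from plan import *
p,r=pose0()
pp,rr=placepose(.053,.08,.003,.0424); print(pp)
plan([((p[0],p[1],.19),down(YP),1,3),((pp[0],pp[1],.19),down(RK[2]+np.pi/2),1,3)])
E
```

```text
[ 0.69581351 -0.22314662  0.1310061 ]
[[0,0,-2.7,0,0,0,1],[0,0,-2.6,0,0,0,1],[0,0,-2.7,0,0,0.1,1],[0,0,-2.6,0,0,0,1],[-0.01,0,-2.66,0,0,0.1,1],[-1.1,-2.7,0,0,0,5.7,1],[-1.4,-2.6,0,0,0,5.7,1],[-1.6,-2.4,0,0,0,5.7,1],[-1.9,-2.3,0,0,0,5.7,1],[-2.1,-2.1,0,0,0,5.7,1],[-2.3,-1.8,0,0,0,5.7,1],[-2.4,-1.6,0,0,0,5.7,1]]
[[-2.6,-1.4,0,0,0,5.7,1],[-2.7,-1.1,0,0,0,5.7,1],[-2.8,-0.8,0,0,0,5.7,1],[-2.9,-0.6,0,0,0,5.7,1],[-2.9,-0.3,0,0,0,5.7,1],[-2.9,0,0,0,0,5.7,1],[-2.9,0.3,0,0,0,5.7,1],[-2.8,0.6,0,0,0,5.7,1],[-2.8,0.9,0,0,0,5.7,1],[-2.64,1.24,-0.01,0,0,5.7,1]]
22 rows; end [ 0.6958 -0.2232  0.19  ]
```

Call:
play_rows:
  deltas:
    - [[0,0,-1.5,0,0,0,1],[0,0,-2.7,0,0,0,1],[0,0,-3,0,0,0,1],[0,0,-3,0,0,0,1],[0,0,-3,0,0,0,1],[-1.1,-2.7,0,0,0,5.7,1],[-1.4,-2.6,0,0,0,5.7,1],[-1.6,-2.4,0,0,0,5.7,1],[-1.9,-2.3,0,0,0,5.7,1],[-2.1,-2.1,0,0,0,5.7,1],[-2.3,-1.8,0,0,0,5.7,1],[-2.4,-1.6,0,0,0,5.7,1]]

```text
time: 19.28
eef_pos: [0.6015, 0.0517, 0.1882]
tcp_rot: [-0.001, 0.369, 0.93, -0.0]
force: [0.2, 0.2, -2.7]
opening: 0.0099
```

Call:
play_rows:
  deltas:
    - [[-2.6,-1.4,0,0,0,5.7,1],[-2.7,-1.1,0,0,0,5.7,1],[-2.8,-0.8,0,0,0,5.7,1],[-2.9,-0.6,0,0,0,5.7,1],[-2.9,-0.3,0,0,0,5.7,1],[-2.9,0,0,0,0,5.7,1],[-2.9,0.3,0,0,0,5.7,1],[-2.8,0.6,0,0,0,5.7,1],[-2.8,0.9,0,0,0,5.7,1],[-2.6,1.2,0,0,0,5.7,1],[0,0,0,0,0,0,1],[0,0,0,0,0,0,1]]

```text
time: 20.28
eef_pos: [0.6962, -0.2238, 0.1875]
tcp_rot: [-0.001, 0.766, 0.642, -0.0]
force: [-0.6, 0.0, -3.4]
opening: 0.0097
```

```bash
python3 - <<'E'
from plan import *
print(pose0()[0],read_state()['opening'],read_state()['joint_pos'])
im=imaging.camera("scene"); crop(im,120,80,280,240,4,"pics/a8s.png");cv2.imwrite("pics/scene8.png",im[:,:,::-1])
p,r=pose0()
# predicted phone corners for centred
for dx in(-.07,0,.07):
  for dz in(-.0276,.0424):
    print(dx,dz,(w2p("scene",p+r.apply([dx,0,dz]))-[120,80])*4)
E
```

```text
[ 0.69621807 -0.22382165  0.1875058 ] 0.009687312285707165 [-3.45181168e-01  4.01638098e-01  1.51880656e+00  1.81278039e-04
  1.22329608e+00 -1.69322660e-01]
-0.07 -0.0276 [211.54389562 267.86512039]
-0.07 0.0424 [222.81143817 360.07748721]
0 -0.0276 [268.52117756 301.02466811]
0 0.0424 [278.44591005 395.55236488]
0.07 -0.0276 [329.91369269 336.75378622]
0.07 0.0424 [338.25416447 433.68862172]
```

View pics/a8s.png

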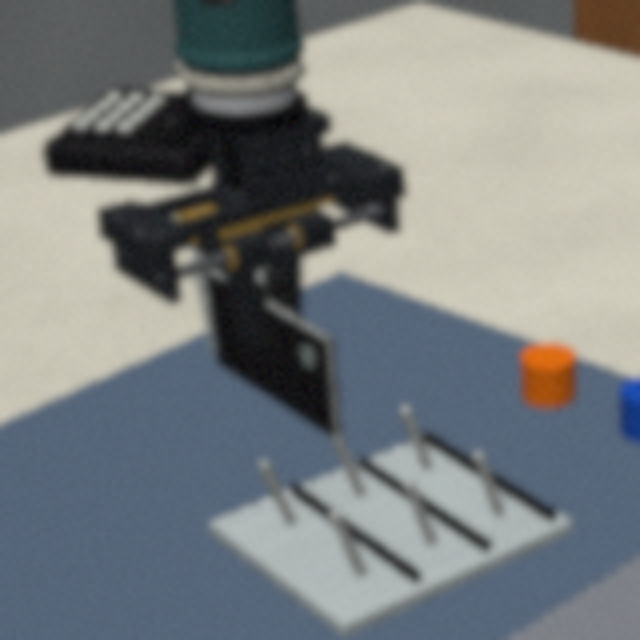

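```bash
python3 - <<'E'
from plan import *
a=placepose(.053,.08,.003,.0424); b=placepose(.053,.015,.003,.0424); print(a[0],b[0])
e=plan([(a[0],a[1],1,2.5)]); plan([(b[0],b[1],1,2)],start=e)
E
```

```text
[ 0.69581351 -0.22314662  0.1310061 ] [ 0.67629799 -0.2196357   0.06910442]
[[0,0,1.9,5.9,0,0.1,1],[0,0.2,1.9,5.9,0,0.1,1],[-0.07,0.38,1.81,5.8,0,0,1]]
3 rows; end [ 0.6958 -0.2231  0.131 ]
[[0,0,1.6,0,0,0,1],[0,0,1.6,0,0,0,1],[0,0,1.6,0,0,0,1],[-0.01,0,1.7,0,0,0,1]]
4 rows; end [ 0.6763 -0.2197  0.0691]
```

Call:
play_rows:
  deltas:
    - [[0,0,1.9,5.9,0,0.1,1],[0,0.2,1.9,5.9,0,0.1,1],[-0.1,0.4,1.8,5.9,0,0,1],[0,0,1.6,0,0,0,1],[0,0,1.6,0,0,0,1],[0,0,0,0,0,0,1],[0,0,0,0,0,0,1],[0,0,0,0,0,0,1]]

```text
time: 21.0
eef_pos: [0.6878, -0.221, 0.1034]
tcp_rot: [-0.117, 0.758, 0.634, -0.098]
force: [-1.0, 0.2, -3.0]
opening: 0.0099
```

```bash
python3 - <<'E'
from plan import *
p,r=pose0()
b=placepose(.053,.015,.003,.0424); print(p,b[0],np.degrees((r.inv()*b[1]).as_rotvec()))
plan([(b[0],b[1],1,2)])
im=imaging.camera("scene"); crop(im,150,120,280,240,5,"pics/a9s.png");
im=imaging.camera("top"); crop(im,280,140,410,260,5,"pics/a9t.png")
E
```

```text
[ 0.68782356 -0.22100066  0.10340961] [ 0.67629799 -0.2196357   0.06910442] [0.16651992 0.04605628 0.07698936]
[[0,0,1.8,0.1,0,0,1],[-0.07,-0.06,1.82,0.1,0,0.1,1]]
2 rows; end [ 0.6763 -0.2197  0.0691]
```

View pics/a9s.png

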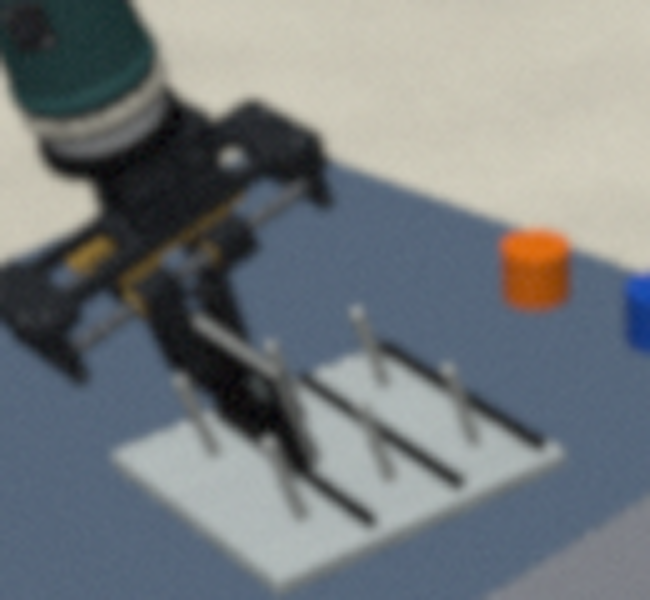

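View pics/a9t.png

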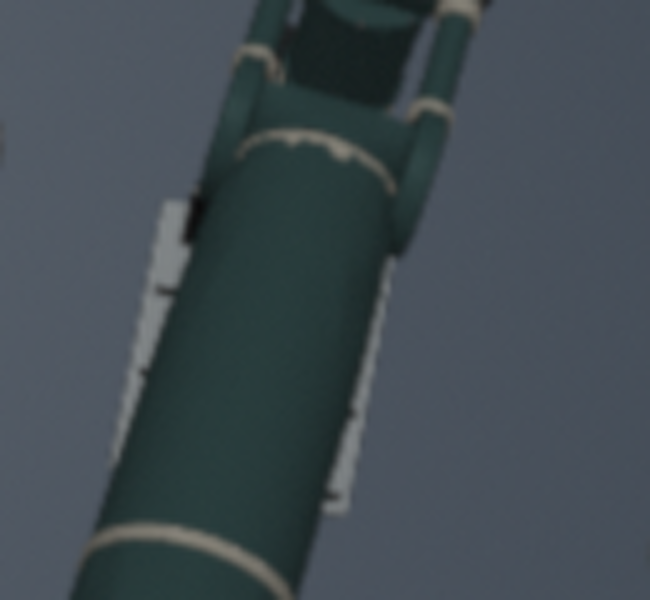

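Call:
play_rows:
  deltas:
    - [[0,0,1.8,0,0,0,1],[0,0,1.2,0,0,0,1],[0,0,0.6,0,0,0,1],[0,0,0,0,0,0,1],[0,0,0,0,0,0,1]]

```text
time: 21.52
eef_pos: [0.6764, -0.2198, 0.0676]
tcp_rot: [-0.118, 0.758, 0.634, -0.099]
force: [-0.4, -0.2, -2.6]
opening: 0.01
```

```bash
python3 - <<'E'
from plan import *
p,r=pose0()
for up in(.015,0):
    b=placepose(.053,up,.002,.0424); print(p,b[0],np.degrees((r.inv()*b[1]).as_rotvec()),r.inv().apply(b[0]-p)*100)
im=imaging.camera("scene"); crop(im,150,120,280,240,5,"pics/a10s.png");
E
```

```text
[ 0.67638154 -0.21983094  0.06757691] [ 0.67723528 -0.21980432  0.06879936] [0.06682745 0.01375317 0.00201986] [ 0.01770066  0.04244581 -0.14186169]
[ 0.67638154 -0.21983094  0.06757691] [ 0.6727317  -0.21899411  0.05451435] [0.06682745 0.01375317 0.00201986] [0.01806075 0.04069628 1.35813724]
```

View pics/a10s.png

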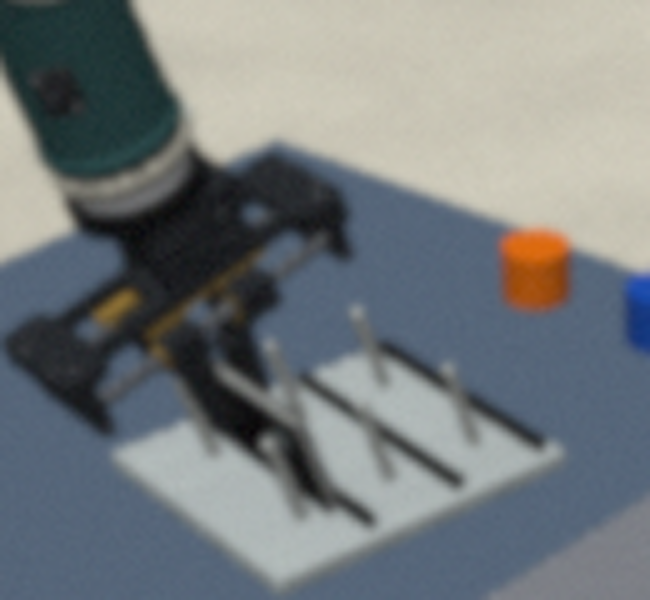

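Call:
play_rows:
  deltas:
    - [[0,0,0.8,0,0,0,1],[0,0,0.3,0,0,0,1],[0,0,0,0,0,0,1],[0,0,0,0,0,0,1],[0,0,0,0,0,0,1]]

```text
time: 21.98
eef_pos: [0.673, -0.2192, 0.0568]
tcp_rot: [-0.118, 0.758, 0.634, -0.099]
force: [-1.7, -0.2, -2.8]
opening: 0.0097
```

Call:
play_rows:
  deltas:
    - [[0,0,0.1,0,0,0,1],[0,0,0.1,0,0,0,1],[0,0,0,0,0,0,1],[0,0,0,0,0,0,1]]

```text
time: 22.32
eef_pos: [0.6726, -0.2192, 0.0555]
tcp_rot: [-0.118, 0.758, 0.634, -0.099]
force: [-2.8, 0.9, -1.0]
opening: 0.01
```

Call:
play_rows:
  deltas:
    - [[0,0,0.1,0,0,0,1],[0,0,0,0,0,0,1],[0,0,0,0,0,0,1]]

```text
time: 22.57
eef_pos: [0.6724, -0.2192, 0.0548]
tcp_rot: [-0.118, 0.758, 0.634, -0.099]
force: [-2.0, -0.5, 1.3]
opening: 0.0098
```

Call:
play_rows:
  deltas:
    - [[0,0.1,0,0,0,0,1],[0,0.1,0,0,0,0,1],[0,0,0,0,0,0,1],[0,0,0,0,0,0,1]]

```text
time: 22.9
eef_pos: [0.6726, -0.2193, 0.0547]
tcp_rot: [-0.119, 0.758, 0.634, -0.1]
force: [-7.2, 1.7, 6.1]
opening: 0.0099
```

Call:
play_rows:
  deltas:
    - [[0,-0.1,0,0,0,0,1],[0,0,0,0,0,0,0.8],[0,0,0,0,0,0,0.7],[0,0,0,0,0,0,0.65],[0,0,0,0,0,0,0.65],[0,0,0,0,0,0,0.65]]

```text
time: 23.4
eef_pos: [0.6736, -0.2192, 0.054]
tcp_rot: [-0.118, 0.758, 0.634, -0.099]
force: [0.1, 0.1, -0.5]
opening: 0.0309
```

Call:
play_rows:
  deltas:
    - [[0,0,-1,0,0,0,0.65],[0,0,-2,0,0,0,0.65],[0,0,-3,0,0,0,0.65],[0,0,-3,0,0,0,0.65],[0,0,-3,0,0,0,0.65],[0,0,0,0,0,0,0.65],[0,0,0,0,0,0,0.65]]

```text
time: 23.98
eef_pos: [0.7114, -0.2262, 0.1721]
tcp_rot: [-0.115, 0.758, 0.634, -0.097]
force: [0.2, -0.8, -0.3]
opening: 0.0308
```

```bash
python3 - <<'E'
from plan import *
p,r=pose0(); A=loc2w(CAB,-.094,.126,.15); print(p,A,read_state()['opening'])
im=imaging.camera("scene"); crop(im,150,120,280,240,5,"pics/a11s.png");cv2.imwrite("pics/scene11.png",im[:,:,::-1])
plan([((.64,-.15,.2),down(RK[2]+np.pi/2),.6,3),((A[0],A[1],.16),down(YP),.6,3)])
E
```

```text
[ 0.71142209 -0.22624189  0.17209629] [0.53133077 0.34165047 0.15      ] 0.03082138960300791
[[1.6,-2.2,-0.1,-4.4,0,0,0.6],[1.5,-2.2,-0.3,-4.4,0,0,0.6],[1.6,-2.1,-0.4,-4.4,0,0,0.6],[1.52,-2.11,-0.63,-4.4,0,0,0.6],[2.7,-1.1,0.2,0,0,-5.7,0.6],[2.8,-0.9,0.2,0,0,-5.7,0.6],[2.9,-0.6,0.2,0,0,-5.7,0.6],[3,-0.3,0.2,0,0,-5.7,0.6],[3,0,0.2,0,0,-5.7,0.6],[2.9,0.3,0.2,0,0,-5.7,0.6],[2.9,0.6,0.3,0,0,-5.7,0.6],[2.8,0.9,0.2,0,0,-5.7,0.6]]
[[2.7,1.2,0.3,0,0,-5.7,0.6],[2.6,1.4,0.2,0,0,-5.7,0.6],[2.5,1.7,0.3,0,0,-5.7,0.6],[2.3,1.9,0.2,0,0,-5.7,0.6],[2.1,2.1,0.3,0,0,-5.7,0.6],[1.8,2.3,0.2,0,0,-5.7,0.6],[1.6,2.5,0.3,0,0,-5.7,0.6],[1.3,2.6,0.2,0,0,-5.7,0.6],[1.11,2.82,0.25,0,0,-5.7,0.6]]
21 rows; end [0.5314 0.3417 0.16  ]
```

View pics/a11s.png

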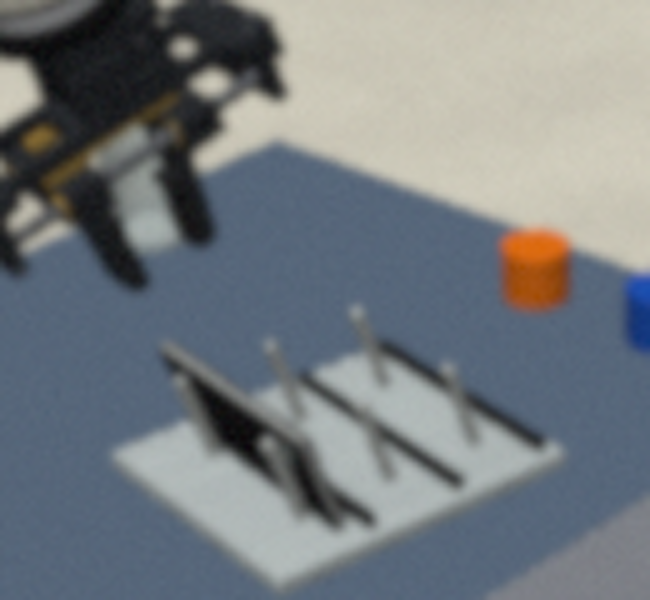

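```bash
python3 - <<'E'
from plan import *
im=cv2.imread("pics/scene6.png"); 
for z,c in((.053,(0,0,255)),(.065,(0,255,0)),(.08,(255,0,0))):
  for y in(-.148,.148):
    a,b=[tuple(int(v*16) for v in w2p("scene",loc2w(CAB,x,y,z))) for x in(-.02,-.165)]
    cv2.line(im,a,b,c,1,cv2.LINE_AA,4)
crop(im[:,:,::-1],285,180,435,300,5,"pics/a12.png")
E
```

```text
(no output)
```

View pics/a12.png

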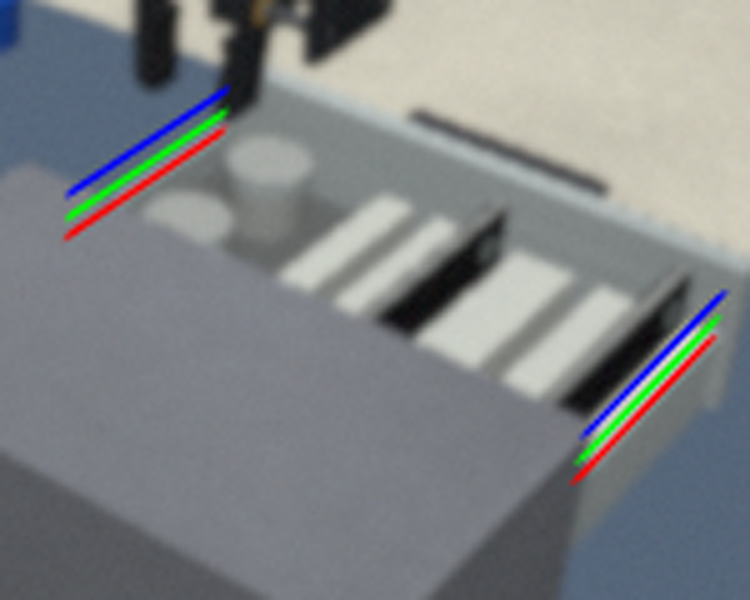

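Call:
play_rows:
  deltas:
    - [[1.6,-2.2,-0.1,-4.4,0,0,0.7],[1.5,-2.2,-0.3,-4.4,0,0,0.7],[1.6,-2.1,-0.4,-4.4,0,0,0.7],[1.5,-2.1,-0.6,-4.4,0,0,0.7],[2.7,-1.1,0.2,0,0,-5.7,0.7],[2.8,-0.9,0.2,0,0,-5.7,0.7],[2.9,-0.6,0.2,0,0,-5.7,0.7],[3,-0.3,0.2,0,0,-5.7,0.7],[3,0,0.2,0,0,-5.7,0.7],[2.9,0.3,0.2,0,0,-5.7,0.7],[2.9,0.6,0.3,0,0,-5.7,0.7],[2.8,0.9,0.2,0,0,-5.7,0.7]]

```text
time: 25.03
eef_pos: [0.5855, 0.0818, 0.1792]
tcp_rot: [-0.003, 0.456, 0.89, -0.002]
force: [0.1, 1.1, -0.8]
opening: 0.0263
```

Call:
play_rows:
  deltas:
    - [[2.7,1.2,0.3,0,0,-5.7,0.7],[2.6,1.4,0.2,0,0,-5.7,0.7],[2.5,1.7,0.3,0,0,-5.7,0.7],[2.3,1.9,0.2,0,0,-5.7,0.7],[2.1,2.1,0.3,0,0,-5.7,0.7],[1.8,2.3,0.2,0,0,-5.7,0.7],[1.6,2.5,0.3,0,0,-5.7,0.7],[1.3,2.6,0.2,0,0,-5.7,0.7],[1.1,2.8,0.2,0,0,-5.7,0.72],[0,0,0,0,0,0,0.72],[0,0,0,0,0,0,0.72],[0,0,0,0,0,0,0.72]]

```text
time: 26.03
eef_pos: [0.5296, 0.3404, 0.1582]
tcp_rot: [-0.002, 0.029, 1.0, -0.001]
force: [0.7, 0.6, 0.1]
opening: 0.0245
```

```bash
python3 - <<'E'
from plan import *
p,r=pose0(); A=loc2w(CAB,-.093,.126,.1); print(p,A,read_state()['opening'])
plan([(A,down(YP),.72)])
im=imaging.camera("scene"); crop(im,285,140,435,290,4,"pics/a13s.png");print((w2p("scene",p)-[285,140])*4)
E
```

```text
[0.52963171 0.34035764 0.1581844 ] [0.53232915 0.3415935  0.1       ] 0.024454386264692558
[[-0.1,0.1,2.9,-0.1,-0.1,0,0.72],[-0.18,0.05,2.92,0,-0.1,-0.1,0.72]]
2 rows; end [0.5323 0.3416 0.1   ]
[512.70886301 319.06665609]
```

View pics/a13s.png

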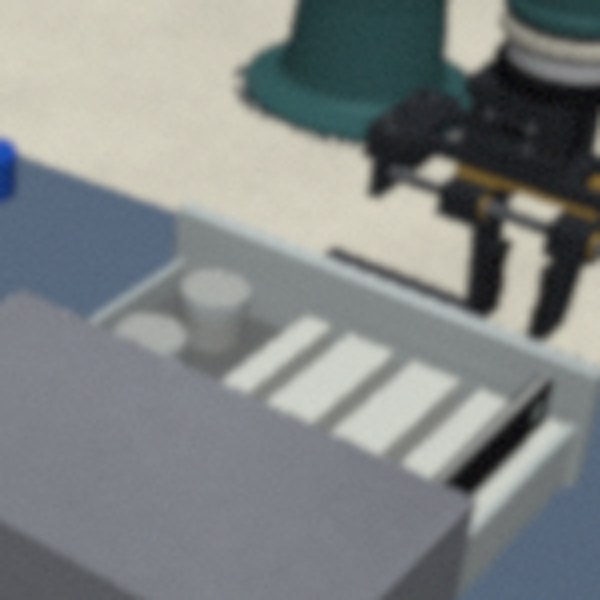

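Call:
play_rows:
  deltas:
    - [[-0.1,0.1,2.9,0,0,0,0.72],[0,0.1,2.9,0,0,0,0.72],[0,0,0,0,0,0,0.72],[0,0,0,0,0,0,0.72],[0,0,0,0,0,0,0.72]]

```text
time: 26.5
eef_pos: [0.5325, 0.3426, 0.1028]
tcp_rot: [-0.001, 0.029, 1.0, 0.0]
force: [0.6, -0.5, 0.9]
opening: 0.0248
```

```bash
python3 - <<'E'
from plan import *
p,r=pose0(); A=loc2w(CAB,-.093,.1265,.06); print(p,A,read_state()['opening'])
plan([(A,down(YP),.72)])
im=imaging.camera("scene"); crop(im,335,170,455,290,5,"pics/a14s.png");print((w2p("scene",p)-[335,170])*5)
E
```

```text
[0.53245104 0.34259731 0.10284103] [0.53235763 0.34209269 0.06      ] 0.024757391265345412
[[0,0,2.1,0,0,-0.1,0.72],[0,-0.05,2.18,0,-0.1,0,0.72]]
2 rows; end [0.5324 0.3421 0.06  ]
[372.52948755 351.27424612]
```

View pics/a14s.png

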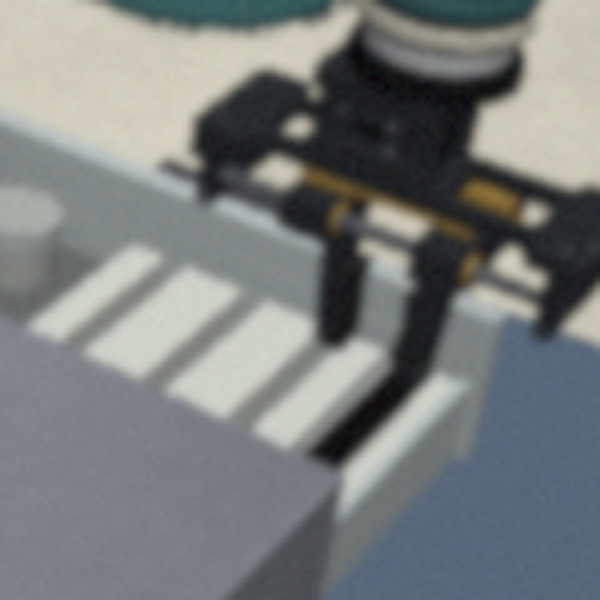

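Call:
play_rows:
  deltas:
    - [[0,0,1.5,0,0,0,0.72],[0,0,1,0,0,0,0.72],[0,0,0,0,0,0,0.72],[0,0,0,0,0,0,0.72]]

```text
time: 26.88
eef_pos: [0.5316, 0.3431, 0.0771]
tcp_rot: [-0.001, 0.029, 1.0, -0.0]
force: [-0.2, -0.2, 0.2]
opening: 0.0244
```

Call:
play_rows:
  deltas:
    - [[0,0,1,0,0,0,0.72],[0,0,0.6,0,0,0,0.72],[0,0,0,0,0,0,0.72],[0,0,0,0,0,0,0.72],[0,0,0,0,0,0,0.72]]

```text
time: 27.3
eef_pos: [0.5317, 0.3434, 0.0609]
tcp_rot: [-0.001, 0.029, 1.0, -0.0]
force: [0.8, 1.4, 0.4]
opening: 0.0247
```

Call:
play_rows:
  deltas:
    - [[0,0,0.2,0,0,0,0.72],[0,0,0,0,0,0,1],[0,0,0,0,0,0,1],[0,0,0,0,0,0,1],[0,0,0,0,0,0,1],[0,0,0,0,0,0,1]]

```text
time: 27.8
eef_pos: [0.5318, 0.3434, 0.0591]
tcp_rot: [-0.001, 0.029, 1.0, -0.0]
force: [0.2, 0.6, -0.3]
opening: 0.0101
```

```bash
python3 - <<'E'
from plan import *
p,r=pose0(); print(p,read_state()['opening'],read_state()['force'])
h=p[2]-.015
pp,rr=placepose(-.009-.062,.08,.003,h); print(h,pp)
plan([((p[0],p[1],.19),down(YP),1,3),((pp[0],pp[1],.19),down(RK[2]+np.pi/2),1,3)])
E
```

```text
[0.53180041 0.34339389 0.0590713 ] 0.010091135659265782 [ 0.20786295  0.55726245 -0.30697029]
0.044071298382857914 [ 0.57427452 -0.20128126  0.13259773]
[[0,0,-2.6,0,0,0,1],[0,0,-2.6,0,0,0,1],[0,0,-2.6,0,0,0,1],[0,0,-2.6,0,0,0,1],[0.02,0,-2.69,0,-0.1,0,1],[-0.4,-2.8,0,0,0,5.1,1],[-0.6,-2.8,0,0,0,5.1,1],[-0.9,-2.7,0,0,0,5.1,1],[-1.1,-2.7,0,0,0,5.1,1],[-1.4,-2.5,0,0,0,5.1,1],[-1.6,-2.4,0,0,0,5.1,1],[-1.8,-2.3,0,0,0,5.1,1]]
[[-2,-2.1,0,0,0,5.1,1],[-2.2,-1.9,0,0,0,5.1,1],[-2.3,-1.7,0,0,0,5.1,1],[-2.5,-1.5,0,0,0,5.1,1],[-2.6,-1.3,0,0,0,5.1,1],[-2.7,-1,0,0,0,5.1,1],[-2.7,-0.8,0,0,0,5.1,1],[-2.8,-0.6,0,0,0,5.1,1],[-2.9,-0.3,0,0,0,5.1,1],[-2.8,0,0,0,0,5.1,1],[-2.9,0.2,0,0,0,5.1,1],[-2.8,0.47,0,0,0,5.1,1]]
24 rows; end [ 0.5743 -0.2013  0.19  ]
```

Call:
play_rows:
  deltas:
    - [[0,0,-1.5,0,0,0,1],[0,0,-2.6,0,0,0,1],[0,0,-3,0,0,0,1],[0,0,-3,0,0,0,1],[0,0,-3,0,0,0,1],[-0.4,-2.8,0,0,0,5.1,1],[-0.6,-2.8,0,0,0,5.1,1],[-0.9,-2.7,0,0,0,5.1,1],[-1.1,-2.7,0,0,0,5.1,1],[-1.4,-2.5,0,0,0,5.1,1],[-1.6,-2.4,0,0,0,5.1,1],[-1.8,-2.3,0,0,0,5.1,1]]

```text
time: 28.8
eef_pos: [0.5474, 0.1414, 0.1896]
tcp_rot: [-0.001, 0.336, 0.942, -0.0]
force: [0.9, -0.8, -1.2]
opening: 0.0098
```

Call:
play_rows:
  deltas:
    - [[-2,-2.1,0,0,0,5.1,1],[-2.2,-1.9,0,0,0,5.1,1],[-2.3,-1.7,0,0,0,5.1,1],[-2.5,-1.5,0,0,0,5.1,1],[-2.6,-1.3,0,0,0,5.1,1],[-2.7,-1,0,0,0,5.1,1],[-2.7,-0.8,0,0,0,5.1,1],[-2.8,-0.6,0,0,0,5.1,1],[-2.9,-0.3,0,0,0,5.1,1],[-2.8,0,0,0,0,5.1,1],[-2.9,0.2,0,0,0,5.1,1],[-2.8,0.5,0,0,0,5.1,1]]

```text
time: 29.8
eef_pos: [0.5742, -0.2027, 0.1895]
tcp_rot: [-0.001, 0.769, 0.64, -0.001]
force: [1.0, -0.2, -1.3]
opening: 0.0101
```

Call:
play_rows:
  deltas:
    - [[0,0,0,0,0,0,1],[0,0,0,0,0,0,1],[0,0,0,0,0,0,1]]

```text
time: 30.05
eef_pos: [0.5742, -0.2009, 0.1893]
tcp_rot: [-0.001, 0.767, 0.642, -0.001]
force: [0.9, 1.0, -2.2]
opening: 0.0094
```

```bash
python3 - <<'E'
from plan import *
h=.0441
print(pose0()[0],read_state()['opening'])
im=imaging.camera("scene"); crop(im,140,80,300,240,4,"pics/a15s.png")
p,r=pose0()
for dx in(-.07,.07):
  for dz in(h-.07,h):
    print(dx,dz,(w2p("scene",p+r.apply([dx,.005,dz]))-[140,80])*4)
a=placepose(-.071,.05,.003,h); plan([(a[0],a[1],1,2.5)])
E
```

```text
[ 0.5742179  -0.20092416  0.18933638] 0.009403626296548435
-0.07 -0.025900000000000006 [276.37360503 223.25639864]
-0.07 0.0441 [282.97606397 311.85729059]
0.07 -0.025900000000000006 [398.08681654 285.1642616 ]
0.07 0.0441 [401.49166647 378.1851246 ]
[[0,-0.2,2.1,4.4,0,0,1],[0,-0.1,2.2,4.4,0,0,1],[0,0.1,2.1,4.4,0,0,1],[-0.08,0.31,2.15,4.4,0,0.1,1]]
4 rows; end [ 0.5653 -0.1996  0.1041]
```

View pics/a15s.png

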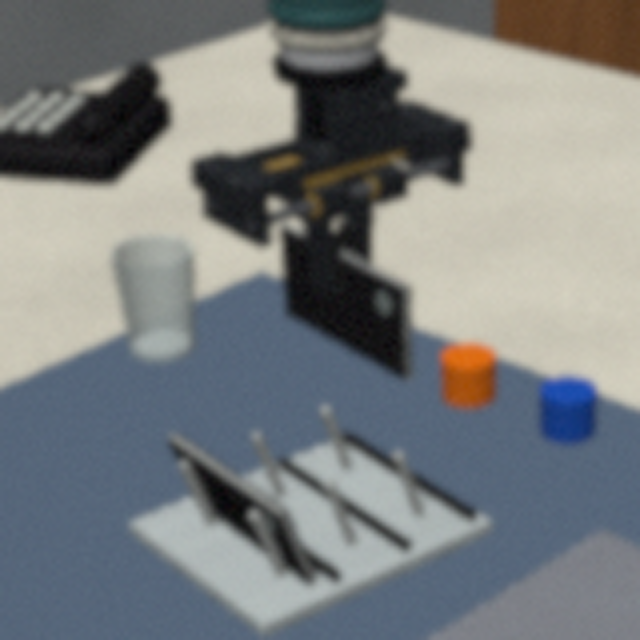

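Call:
play_rows:
  deltas:
    - [[0,-0.2,2.1,4.4,0,0,1],[-0.1,-0.1,2.2,4.4,0,0,1],[-0.1,0.1,2.1,4.4,0,0,1],[-0.1,0.3,2.1,4.5,0,0,1],[0,0,0,0,0,0,1],[0,0,0,0,0,0,1],[0,0,0,0,0,0,1]]

```text
time: 30.68
eef_pos: [0.5659, -0.202, 0.1059]
tcp_rot: [-0.118, 0.758, 0.634, -0.099]
force: [0.7, 0.3, -1.6]
opening: 0.0097
```

```bash
python3 - <<'E'
from plan import *
h=.0441
p,r=pose0()
for up in(.05,.015,0):
    b=placepose(-.071,up,.003,h,-.0025); print(b[0],np.degrees((r.inv()*b[1]).as_rotvec()),r.inv().apply(b[0]-p)*100)
im=imaging.camera("scene"); crop(im,160,120,300,240,5,"pics/a16s.png")
E
```

```text
[ 0.56483333 -0.20212289  0.10405506] [0.10084422 0.04429485 0.08465362] [-0.03200927 -0.04165123  0.21132366]
[ 0.55432497 -0.20023239  0.07072338] [0.10084422 0.04429485 0.08465362] [-0.0292989  -0.04780945  3.71131719]
[ 0.54982139 -0.19942218  0.05643838] [0.10084422 0.04429485 0.08465362] [-0.02813732 -0.05044869  5.21131442]
```

View pics/a16s.png

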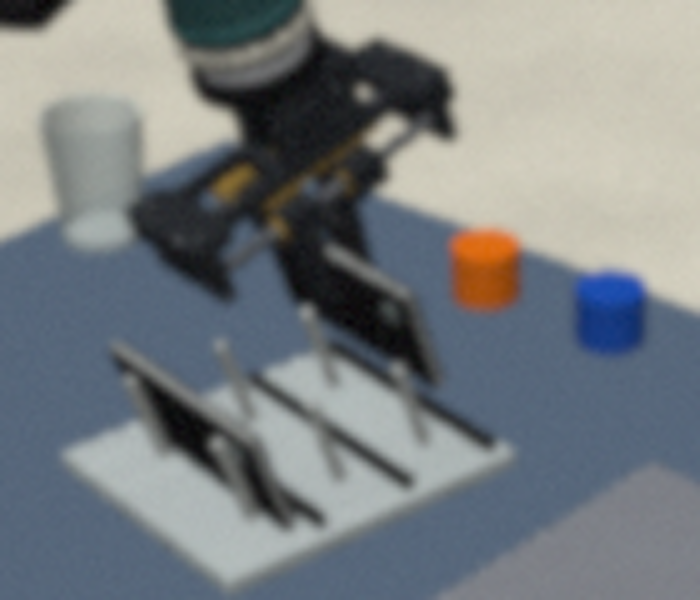

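Call:
play_rows:
  deltas:
    - [[0,-0.1,1.5,0,0,0,1],[0,-0.1,1.4,0,0,0,1],[0,0,0.8,0,0,0,1],[0,0,0,0,0,0,1],[0,0,0,0,0,0,1],[0,0,0,0,0,0,1]]

```text
time: 31.23
eef_pos: [0.5529, -0.2006, 0.0712]
tcp_rot: [-0.118, 0.758, 0.634, -0.099]
force: [0.1, 0.4, -0.7]
opening: 0.0094
```

```bash
python3 - <<'E'
from plan import *
h=.0441
p,r=pose0()
for up in(0,):
    b=placepose(-.073,up,.002,h,-.0025); print(b[0],np.degrees((r.inv()*b[1]).as_rotvec()),r.inv().apply(b[0]-p)*100)
im=imaging.camera("scene"); crop(im,180,120,300,240,5,"pics/a17s.png")
E
```

```text
[ 0.54879028 -0.19923668  0.05613332] [ 0.0591015   0.03582156 -0.0027424 ] [0.06620156 0.0534947  1.5694465 ]
```

View pics/a17s.png

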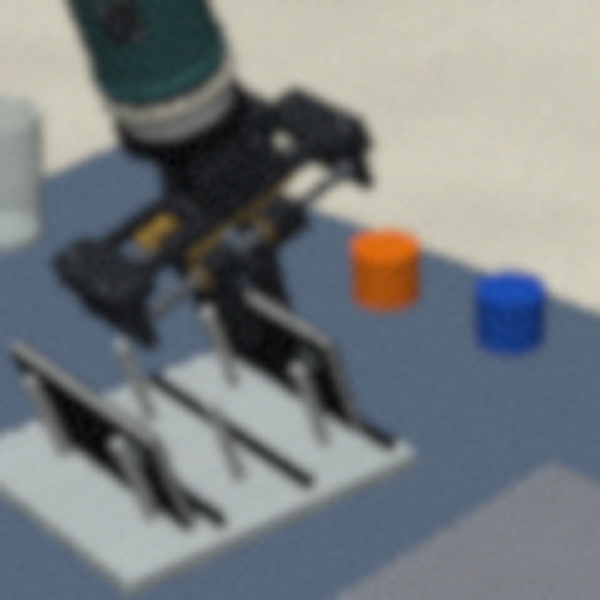

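Call:
play_rows:
  deltas:
    - [[0,0,0.8,0,0,0,1],[0,0,0.4,0,0,0,1],[0,0,0.1,0,0,0,1],[0,0,0,0,0,0,1],[0,0,0,0,0,0,1]]

```text
time: 31.7
eef_pos: [0.5483, -0.1996, 0.0577]
tcp_rot: [-0.119, 0.758, 0.634, -0.1]
force: [0.9, -0.4, -2.1]
opening: 0.0096
```

Call:
play_rows:
  deltas:
    - [[0,0,0.1,0,0,0,1],[0,0,0.1,0,0,0,1],[0,0,0,0,0,0,1],[0,0,0,0,0,0,1]]

```text
time: 32.03
eef_pos: [0.5479, -0.1996, 0.0561]
tcp_rot: [-0.119, 0.758, 0.634, -0.099]
force: [-0.3, -0.2, -1.3]
opening: 0.0098
```

Call:
play_rows:
  deltas:
    - [[0,0,0.1,0,0,0,1],[0,0,0,0,0,0,1],[0,0,0,0,0,0,1]]

```text
time: 32.28
eef_pos: [0.5478, -0.1997, 0.0554]
tcp_rot: [-0.118, 0.758, 0.634, -0.099]
force: [0.1, 0.3, -0.0]
opening: 0.0093
```

Call:
play_rows:
  deltas:
    - [[0,0.1,0,0,0,0,1],[0,0.1,0,0,0,0,1],[0,0,0,0,0,0,1],[0,0,0,0,0,0,1]]

```text
time: 32.62
eef_pos: [0.5487, -0.1998, 0.0552]
tcp_rot: [-0.119, 0.758, 0.634, -0.1]
force: [-3.1, -0.5, 5.4]
opening: 0.0095
```

Call:
play_rows:
  deltas:
    - [[0,0.1,0,0,0,0,1],[0,0,0,0,0,0,1],[0,0,0,0,0,0,1]]

```text
time: 32.87
eef_pos: [0.5492, -0.1999, 0.0551]
tcp_rot: [-0.12, 0.758, 0.634, -0.1]
force: [-3.6, 0.6, 6.7]
opening: 0.0101
```

Call:
play_rows:
  deltas:
    - [[0,0,-0.1,0,0,0,1],[0,0,0,0,0,0,0.8],[0,0,0,0,0,0,0.7],[0,0,0,0,0,0,0.65],[0,0,0,0,0,0,0.65],[0,0,0,0,0,0,0.65]]

```text
time: 33.37
eef_pos: [0.5509, -0.2001, 0.0551]
tcp_rot: [-0.118, 0.758, 0.634, -0.099]
force: [0.8, -0.4, 0.8]
opening: 0.0312
```

Call:
play_rows:
  deltas:
    - [[0,0,-1,0,0,0,0.65],[0,0,-2,0,0,0,0.65],[0,0,-3,0,0,0,0.65],[0,0,-3,0,0,0,0.65],[0,0,-3,0,0,0,0.65],[0,0,0,0,0,0,0.65],[0,0,0,0,0,0,0.65]]

```text
time: 33.95
eef_pos: [0.589, -0.2073, 0.1725]
tcp_rot: [-0.116, 0.758, 0.634, -0.098]
force: [1.3, 0.1, 0.0]
opening: 0.0308
```

```bash
python3 - <<'E'
from plan import *
p,r=pose0(); print(p)
im=imaging.camera("scene"); crop(im,165,140,405,300,3,"pics/a18f.png"); crop(im,160,120,290,240,5,"pics/a18s.png");cv2.imwrite("pics/scene18.png",im[:,:,::-1])
# push start: outside the handle
A=loc2w(CAB,-.049-.17-.035,0,.2); print(A)
plan([((p[0]-.06,p[1]+.05,.2),down(RK[2]+np.pi/2),1,3),(A,down(YP),1,3)])
E
```

```text
[ 0.58903232 -0.20725477  0.17250931]
[0.36441251 0.22497016 0.2       ]
[[1.3,-2.4,-0.3,-5.9,0,0,1],[1.3,-2.4,-0.5,-5.9,0,0,1],[1.23,-2.26,-0.75,-5.9,0,0,1],[2.3,-1.5,0,0,0,-6.5,1],[2.5,-1.3,0,0,0,-6.5,1],[2.6,-1,0,0,0,-6.5,1],[2.7,-0.7,0,0,0,-6.5,1],[2.7,-0.4,0,0,0,-6.4,1],[2.8,0,0,0,0,-6.5,1],[2.8,0.3,0,0,0,-6.4,1],[2.7,0.6,0,0,0,-6.5,1],[2.6,0.9,0,0,0,-6.4,1]]
[[2.5,1.2,0,0,0,-6.5,1],[2.4,1.4,0,0,0,-6.4,1],[2.2,1.7,0,0,0,-6.5,1],[2,1.9,0,0,0,-6.4,1],[1.8,2.1,0,0,0,-6.5,1],[1.48,2.34,-0.03,0,0,-6.4,1]]
18 rows; end [0.3644 0.225  0.2   ]
```

View pics/a18s.png

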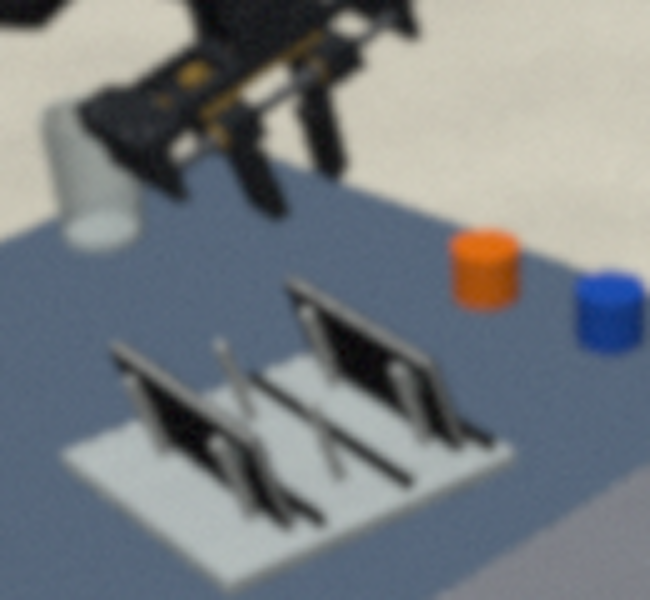

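View pics/a18f.png

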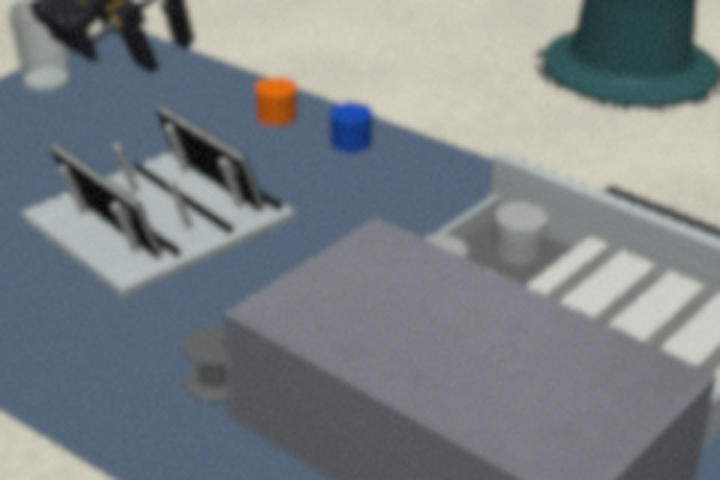

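```bash
python3 - <<'E'
from fit import *
from plan import RK,loc2w
sc=lambda u,v:T(u,v,160,120,5)
def loc(P,f=RK): 
    c,s=np.cos(f[2]),np.sin(f[2]); d=P[:2]-np.array(f[:2]); return np.round([c*d[0]+s*d[1],-s*d[0]+c*d[1]],4)
for uv in[(290,283),(432,358),(113,346),(257,441)]: print("top",loc(p2w("scene",*sc(*uv),.08)))
for uv in[(455,443),(285,525)]: print("bot +y end",loc(p2w("scene",*sc(*uv),.012)))
for x0 in(-.073,.051):
  for y in(-.07,.07): print(x0,y,(w2p("scene",loc2w(RK,x0+.0165,y,.08))-[160,120])*5)
E
```

```text
top [-0.0535 -0.0655]
top [-0.0605  0.0629]
top [ 0.0694 -0.069 ]
top [0.0675 0.0711]
bot +y end [-0.0802  0.0579]
bot +y end [0.0475 0.0623]
-0.073 -0.07 [287.59950903 276.89539064]
-0.073 0.07 [432.38218232 362.8758764 ]
0.051 -0.07 [112.98040546 342.30126932]
0.051 0.07 [253.78658314 438.17788211]
```

Call:
play_rows:
  deltas:
    - [[1.3,-2.4,-0.3,-5.9,0,0,1],[1.3,-2.4,-0.5,-5.9,0,0,1],[1.2,-2.3,-0.8,-5.9,0,0,1],[2.3,-1.5,0,0,0,-6.5,1],[2.5,-1.3,0,0,0,-6.5,1],[2.6,-1,0,0,0,-6.5,1],[2.7,-0.7,0,0,0,-6.5,1],[2.7,-0.4,0,0,0,-6.4,1],[2.8,0,0,0,0,-6.5,1],[2.8,0.3,0,0,0,-6.4,1],[2.7,0.6,0,0,0,-6.5,1],[2.6,0.9,0,0,0,-6.4,1]]

```text
time: 35.0
eef_pos: [0.4272, 0.0733, 0.1979]
tcp_rot: [-0.003, 0.356, 0.935, -0.001]
force: [0.1, 0.4, -1.0]
opening: 0.0004
```

Call:
play_rows:
  deltas:
    - [[2.5,1.2,0,0,0,-6.5,1],[2.4,1.4,0,0,0,-6.4,1],[2.2,1.7,0,0,0,-6.5,1],[2,1.9,0,0,0,-6.4,1],[1.8,2.1,0,0,0,-6.5,1],[1.5,2.3,0,0,0,-6.4,1],[0,0,0,0,0,0,1],[0,0,0,0,0,0,1],[0,0,0,0,0,0,1]]

```text
time: 35.75
eef_pos: [0.3624, 0.2237, 0.1987]
tcp_rot: [-0.002, 0.029, 1.0, -0.001]
force: [-0.1, 0.5, -0.2]
opening: 0.0007
```

```bash
python3 - <<'E'
from plan import *
p,r=pose0(); print(p)
A=loc2w(CAB,-.049-.17-.035,0,.06)
plan([(A,down(YP),1,3)])
im=imaging.camera("top"); crop(im,150,130,450,310,2.5,"pics/a19t.png");cv2.imwrite("pics/top19.png",im[:,:,::-1])
E
```

```text
[0.36243872 0.22368069 0.19874793]
[[0,0,2.8,0,0,0,1],[-0.1,0,2.8,0,-0.1,0,1],[0,0.1,2.8,0,0,0,1],[-0.1,0,2.7,-0.1,-0.1,0,1],[-0.02,0.06,2.77,0,0,-0.1,1]]
5 rows; end [0.3644 0.2249 0.06  ]
```

View pics/a19t.png

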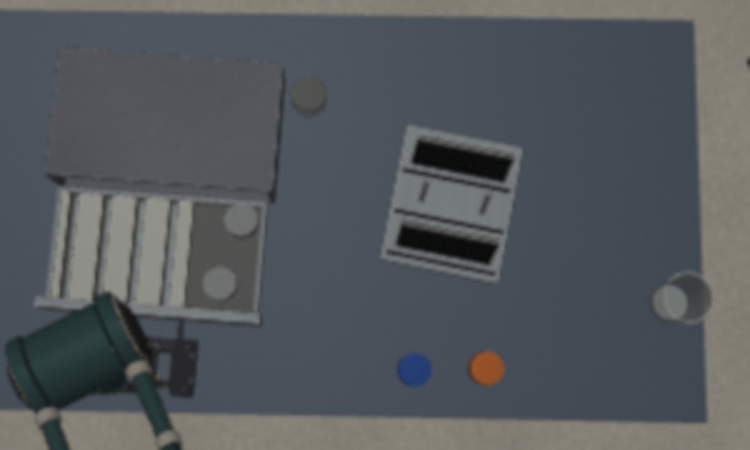

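```bash
python3 - <<'E'
from plan import *
im=cv2.imread("pics/top19.png"); g=cv2.cvtColor(im,cv2.COLOR_BGR2GRAY)
def loc(P,f=RK): 
    c,s=np.cos(f[2]),np.sin(f[2]); d=P[:2]-np.array(f[:2]); return np.round([c*d[0]+s*d[1],-s*d[0]+c*d[1]],4)
m=np.zeros_like(g); m[175:245,300:362]=(g[175:245,300:362]<28)
n,lab,st,cen=cv2.connectedComponentsWithStats(m)
for i in range(1,n):
    if st[i,4]>60:
        rc=cv2.minAreaRect(np.argwhere(lab==i)[:,::-1].astype(np.float32)); print(st[i],rc, loc(p2w("top",*rc[0],.045)), [loc(p2w("top",*q,.045)).tolist() for q in cv2.boxPoints(rc)])
crop(im[:,:,::-1],295,170,365,250,7,"pics/a20.png")
E
```

```text
[316 187  38  15 293] ((334.2884521484375, 194.0576934814453), (37.06594467163086, 7.844644069671631), 11.309932708740234) [ 0.056  -0.0012] [[0.0419, 0.0658], [0.071, 0.0655], [0.0701, -0.0682], [0.0412, -0.0676]]
[310 221  38  14 253] ((328.275390625, 227.57818603515625), (37.24205017089844, 6.812072277069092), 11.768288612365723) [-0.0684 -0.0017] [[-0.08, 0.065], [-0.0553, 0.0645], [-0.0569, -0.0683], [-0.0815, -0.0676]]
```

View pics/a20.png

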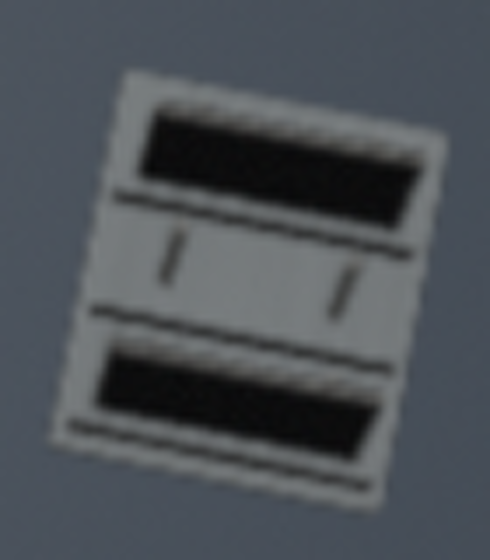

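Call:
play_rows:
  deltas:
    - [[0,0,2.8,0,0,0,1],[0,0,2.8,0,0,0,1],[-0.1,0.1,2.8,0,0,0,1],[0,0,2.8,0,0,0,1],[0,0,2.6,0,0,0,1],[0,0,0,0,0,0,1],[0,0,0,0,0,0,1]]

```text
time: 36.38
eef_pos: [0.363, 0.2237, 0.0608]
tcp_rot: [-0.003, 0.03, 1.0, -0.001]
force: [0.3, 0.2, 0.1]
opening: 0.0004
```

Call:
play_rows:
  deltas:
    - [[-1,0,0,0,0,0,1],[-0.5,0,0,0,0,0,1],[-0.5,0,0,0,0,0,1],[-0.5,0,0,0,0,0,1],[-0.7,0,0,0,0,0,1],[-0.9,0,0,0,0,0,1],[-1,0,0,0,0,0,1],[-1,0,0,0,0,0,1],[-1,0,0,0,0,0,1],[-1,0,0,0,0,0,1],[-1,0,0,0,0,0,1],[-1,0,0,0,0,0,1]]

```text
time: 37.38
eef_pos: [0.466, 0.2196, 0.0618]
tcp_rot: [-0.001, 0.029, 1.0, -0.0]
force: [-2.2, 0.4, 2.2]
opening: 0.0006
```

Call:
play_rows:
  deltas:
    - [[-1,0,0,0,0,0,1],[-1,0,0,0,0,0,1],[-1,0,0,0,0,0,1],[-1,0,0,0,0,0,1],[-1,0,0,0,0,0,1],[-1,0,0,0,0,0,1],[-0.7,0,0,0,0,0,1],[-0.5,0,0,0,0,0,1],[-0.4,0,0,0,0,0,1],[-0.3,0,0,0,0,0,1],[0,0,0,0,0,0,1],[0,0,0,0,0,0,1]]

```text
time: 38.38
eef_pos: [0.5442, 0.2153, 0.0619]
tcp_rot: [-0.0, 0.029, 1.0, 0.0]
force: [0.1, -0.0, 0.3]
opening: 0.0002
```

Call:
play_rows:
  deltas:
    - [[-0.3,0,0,0,0,0,1],[-0.3,0,0,0,0,0,1],[-0.2,0,0,0,0,0,1],[0,0,0,0,0,0,1],[0,0,0,0,0,0,1]]

```text
time: 38.8
eef_pos: [0.5522, 0.2147, 0.0618]
tcp_rot: [-0.001, 0.029, 1.0, -0.0]
force: [-0.3, -0.9, -0.1]
opening: 0.0005
```

Call:
play_rows:
  deltas:
    - [[-0.2,0,0,0,0,0,1],[-0.2,0,0,0,0,0,1],[0,0,0,0,0,0,1],[0,0,0,0,0,0,1]]

```text
time: 39.13
eef_pos: [0.5529, 0.2146, 0.0617]
tcp_rot: [-0.004, 0.029, 1.0, -0.0]
force: [-9.6, 0.8, 5.8]
opening: 0.0007
```

Call:
play_rows:
  deltas:
    - [[-0.2,0,0,0,0,0,1],[-0.1,0,0,0,0,0,1],[0,0,0,0,0,0,1],[0,0,0,0,0,0,1]]

```text
time: 39.47
eef_pos: [0.553, 0.2146, 0.0616]
tcp_rot: [-0.007, 0.029, 1.0, -0.001]
force: [-17.4, 2.7, 13.4]
opening: 0.0006
```

Call:
play_rows:
  deltas:
    - [[0.5,0,0,0,0,0,1],[2,0,0,0,0,0,1],[1,0,-2,0,0,0,1],[0,0,-3,0,0,0,1],[0,0,-3,0,0,0,1],[0,0,-3,0,0,0,1],[0.5,-3,-1,0,0,0,1],[0.5,-3,0,0,0,0,1],[0.5,-3,0,0,0,0,1],[0,-3,0,0,0,0,1],[0,-3,0,0,0,0,1],[0,0,0,0,0,0,1]]

```text
time: 40.47
eef_pos: [0.5005, 0.0634, 0.1822]
tcp_rot: [-0.0, 0.03, 1.0, -0.001]
force: [-0.2, -0.4, -0.1]
opening: 0.0005
```

Call:
play_rows:
  deltas:
    - [[0.5,-3,0,0,0,0,1],[0,-3,0,0,0,0,1],[0,0,0,0,0,0,1],[0,0,0,0,0,0,1]]

```text
time: 40.8
eef_pos: [0.4925, 0.0072, 0.1822]
tcp_rot: [-0.0, 0.03, 1.0, 0.0]
force: [0.3, 0.5, -0.1]
opening: 0.0003
```

```bash
python3 - <<'E'
from plan import *
print(pose0()[0])
im=imaging.camera("top"); crop(im,110,130,450,310,2.3,"pics/a21t.png"); crop(im,150,130,290,230,5,"pics/a21c.png")
im=imaging.camera("scene"); crop(im,150,120,420,300,2.8,"pics/a21s.png")
E
```

```text
[0.49252577 0.00715352 0.18220131]
```

View pics/a21t.png

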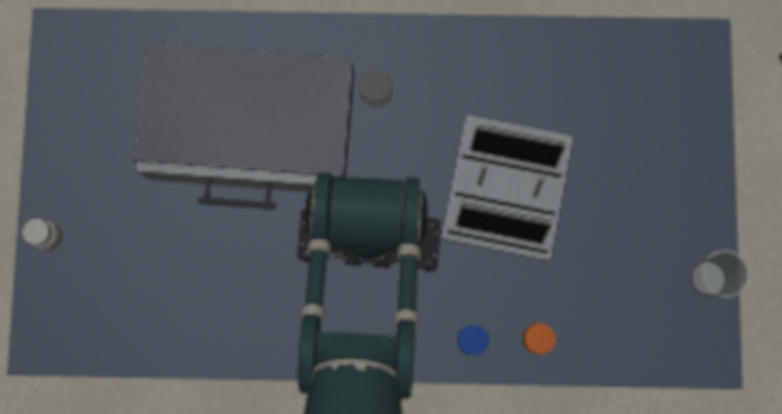

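View pics/a21c.png

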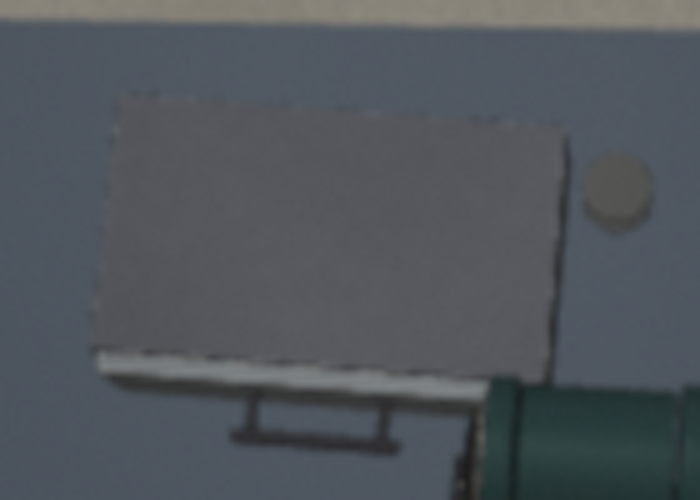

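View pics/a21s.png

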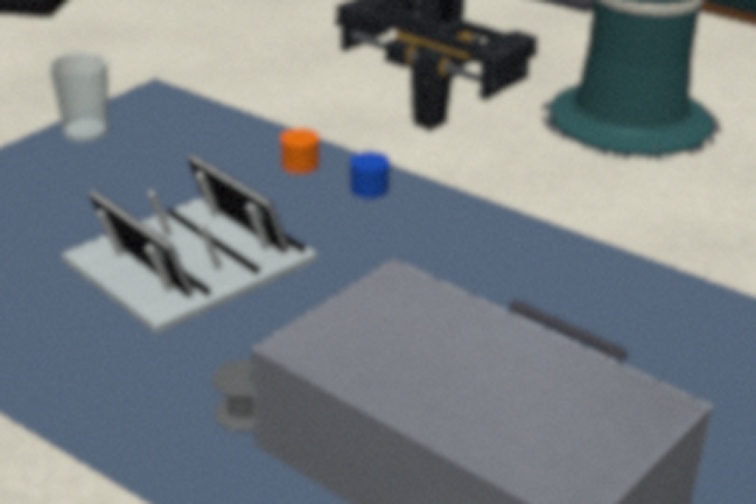

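```bash
python3 -c "
from rig import ticket; print(ticket.job_done())"
```

```text
the job is handed in; nothing more can be done
None
```

The job is done and handed in at about 41 s, well inside the 192 s limit; no verdict was reported.

- **Phones:** Only two were in the drawer. They now lean on the front and back rows of the rack. The last top picture showed both behind their lips, parallel to the rows and centred to about 2 mm. The scene picture showed them tipped back on the prongs.
- **Tins:** I put both grey steel tins upright in the bay, and they showed upright just before I pushed the drawer shut. They can't be seen now that it is closed.
- **Drawer:** I pulled it out until it hit its stop (about 21 N), then pushed it in until it hit the shut stop (about 17 N along the push). The handle is back at the same pixels as in the first picture.
- **Left alone:** The spool, flux jar, pen cup and the blue and orange look-alikes were not touched.

The scene picture put the front-row phone's ends up to about 5 mm off centre, while the top picture put it within 2 mm. I trusted the top picture, because the points in the scene picture were read off by eye. No check failed.

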